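# Book in the converter modules with the hand scanner

## Robot

A 6-joint arm with a two-finger parallel gripper is mounted at the origin on a cart in front of the work surface, level with it; the furniture and walls round the work are solid. World frame = base frame: x ahead of the robot, y to its left, z up, the work surface at z = 0. Lengths are in m, angles in rad, forces in N, time in s.
With the tool pointing down it reaches from about 0.375 to 0.9 m from the base axis. Payload 3.1 kg.
Tool frame: the origin (TCP) lies between the finger pads; the fingertips stand 22 mm ahead of it and the grasp point (between the pads) lies 3 mm ahead of it; z points along the fingers, y is the direction in which the jaws open and shut (so a half turn about z gives the same grasp; the last joint's range is limited). The gripper opens to 87 mm and grips with 3 to 60 N. Pads are 19 mm wide; open, the fingers measure 117 mm over their backs; the gripper's body (75 mm by 190 mm) begins 51 mm behind the grasp point.
Start: joints at [-1.448, 0.527, 1.433, -0, 1.181, -0.178], TCP at [0.186, -0.597, 0.245] pointing down, gripper open.
Joint ranges: [-3.08, 3.08], [-0.75, 2.2], [0.22, 2.44], [-1.43, 4.57], [0, 2.65], [-2.85, 2.85]. Speed limits (rad/s): [2.79, 2.79, 3.14, 3.14, 3.14, 3.14].

## Interface

Orientations are given as a unit quaternion [x, y, z, w].
In Python, from rig import get_obs, camera, get_calibration, hand_in, search_frame gives the robot as it stands.
- The arm moves only by the shell command python3 -m jog 'ROWS' [FORCE]. ROWS is JSON, a list of rows, each an object with "grip": the closure in counts, from 0 (fully open) to 255 (shut); "travel": the shift along the world's x, y, z in cm, a list of three; "twist": the turn about the world's z in degrees. A call has 1 to 8 rows; each row shifts and turns the commanded pose from where the row before left it; what a row does not reach is not made up. A row lasts 1/10 s, in which the tool goes at most 50 mm and 8.59 degrees, less where a joint would pass 70% of its speed; a pose out of reach is approached as far as the arm can. A call is refused whole if a number of a shift passes 5 or a number of a turn 8.59, either way. A call with a gripper value outside its range is refused whole. The fingers move at their own pace and stop on an object; FORCE is the grip in N (left out, the last holds). Time passes only in rows, so rows that do not move let the fingers close. It gives the time, the measured TCP pose, the force and the opening at its end, in the units of the state.
- get_obs(): the state, without advancing time (a new reading comes with each control period).
- camera(name): name is "scene" or "top" or "wrist"; returns the picture (384x512x3 uint8, red, green, blue); there is no depth.
- get_calibration(name): a dict with "fx", "fy", "cx", "cy" (pixels), "k1" (the pictures are not rectified: a ray, as slopes to the right and down, at radius r is drawn at 1 + k1 r^2 times it, then the intrinsics apply), "R" (3x3) and "t" (3): a world point X has camera coordinates R X + t; the wrist camera has in their place "T_tool_cam" (4x4, takes a point from camera to tool coordinates, whose origin is the TCP and whose axes are the flange's). Camera axes: x right, y down, z forward; pixel columns grow to the right and rows downward; lengths in m; the calibration is good to about 2 mm. A picture is of the moment at which its call begins: read the wrist's pose just before it. get_calibration takes no time and is no camera call.
- hand_in(): hands the job in, once; it reports no verdict.
Trained networks look in the newest picture that a camera, given by its name, has taken for a name from the list of things; names that differ only in an ending like _2 or _b are one class to them, and where a whole thing is asked for, a point or a joint stands for the part that bears it (a point fixed in the world has none). Each returns a list of dicts, best first, with "p" (0 to 1); they miss things now and then, are a little off and sometimes report something else, mostly with a low value. They report only what shows in the picture. A call takes as long as a camera call. They do not tell look-alikes from the thing itself.
- search_frame(target, camera): "at" ([x, y, z] in m, in world coordinates, good to about 4 mm: the middle of the surface that is visible of it).
The state is a dict: "time": time; "q": joint angles; "joint_velocities": joint speeds; "joint_torque": joint torques, N m; "position": TCP position; "tool_rot": TCP orientation; "ft_force": force on the tool from outside, world axes, zero at the start; "moment": the same for the moment, N m; "grip_width": finger opening in m.
Only numpy, scipy, OpenCV 4.12 (cv2) and the standard library are available. Lean on these libraries where they do the work, as an engineer would, in place of code of your own. Each camera call takes 0.05 s, during which the arm holds its last target. There are 200 camera calls.

## Task

Book in the grey converter modules that lie on the bench (two or three of them): turn the dock's black selector clockwise until it clicks over to its far stop, take the hand scanner out of the dock and hold it steady for three seconds, aimed squarely at the middle of each module's barcode label from about 8 cm away, the longest module first and the shortest last. Then stand the scanner back in its holster, lay every module flat and upright inside the empty grey tray, and click the selector back to where it was.

Things in the scene. Friction and masses are not known exactly. Their poses are not given: they have to be found in the camera images.
- long_center (a point): centre, half-way up, of the long converter module: a grey block 130 mm long (its x), 36 mm wide (its y), 42 mm high (its z, up); the underside is 21 mm below this point. Its front (-x end) slopes: the front edge is 20 mm high and the slope rises at 30 degrees to the full height 38 mm further back. It weighs about 260 g. Absent (None) in some starts.
- long_label (a point): centre of the barcode label (34 x 30 mm, white with black bars) on the sloping front face of the long module, 46 mm ahead (-x) of the module's centre and 10 mm above it; z axis is the label's outward normal, 30 degrees off vertical, leaning towards the module's -x.
- middle_center (a point): centre, half-way up, of the middle converter module: a grey block 105 mm long (its x), 36 mm wide (its y), 42 mm high (its z, up); the underside is 21 mm below this point. Its front (-x end) slopes: the front edge is 20 mm high and the slope rises at 30 degrees to the full height 38 mm further back. It weighs about 210 g. Absent (None) in some starts.
- middle_label (a point): centre of the barcode label (34 x 30 mm, white with black bars) on the sloping front face of the middle module, 34 mm ahead (-x) of the module's centre and 10 mm above it; z axis is the label's outward normal, 30 degrees off vertical, leaning towards the module's -x.
- short_center (a point): centre, half-way up, of the short converter module: a grey block 80 mm long (its x), 36 mm wide (its y), 42 mm high (its z, up); the underside is 21 mm below this point. Its front (-x end) slopes: the front edge is 20 mm high and the slope rises at 30 degrees to the full height 38 mm further back. It weighs about 160 g. Absent (None) in some starts.
- short_label (a point): centre of the barcode label (34 x 30 mm, white with black bars) on the sloping front face of the short module, 21 mm ahead (-x) of the module's centre and 10 mm above it; z axis is the label's outward normal, 30 degrees off vertical, leaning towards the module's -x.
- scanner_grip (a point): point to grip on the hand scanner, on its stem's axis: a grey stem 28 mm (x) by 26 mm (y), reaching from 80 mm below this point to 30 mm above it; it is held across y. The scanner stands upright (its z) in the holster, 165 mm tall in all, 160 g; its black head below is 40 x 36 mm and 58 mm high.
- scanner_foot (a point): middle of the scanner's underside, 135 mm straight below scanner_grip; it stands on the holster floor.
- scanner_window (a point): middle of the scanner's reading window in the underside of its head, 124.5 mm below scanner_grip and 4 mm to its +x; z axis is the line of sight, out of the window: down and towards the scanner's +x, 30 degrees off straight down when the scanner is upright. So with the scanner upright and turned to the same yaw as a module, it looks squarely at that module's label.
- holster_floor (a point): centre of the floor of the dock's holster, a square open pocket 48 mm (x) by 44 mm (y) and 45 mm deep with a flared mouth 54 mm above the floor; axes of the dock, z up. The dock is a grey base 230 x 75 x 20 mm on the bench, the holster at its near (-x) end and the selector at its far end. The dock never moves.
- selector_axis (a point): point on the selector's turning axis, at the middle height to grip it; axes of the dock. The selector is a black disc of 48 mm with an upright bar on top, 52 mm long, 14 mm thick, which reaches from 14 mm below this point to 12 mm above it.
- selector (a joint): turn of the selector in rad: 0 at its start stop, 1.2 at its far stop, growing clockwise seen from above. The bar lies at yaw 0.6 - (this value) from the dock's x axis. An over-centre spring drives it to the nearer stop whenever it is let go, with the hump at 0.6; it takes about 0.14 N m to turn over.
- tray: shallow empty grey tray fixed on the bench, 170 mm (x) by 220 mm (y), lip 14 mm high, walls and floor 4 mm thick; origin at the centre of its underside. All modules fit side by side with their lengths along its x.
Things that resemble listed ones, but are neither listed nor needed, are in the scene too. Leave any blue look-alike of the part that bears long_center alone.

How it is judged:
By the outcome, as a careful person would: the job done as asked, in the order asked, and still so for the second after the job is handed in, with the robot touching nothing.
Of long, middle, short only 2 to 3 are there at a start; the rules pass over those that are not, and their reading is None.
At some moment in a run one of long, middle, short may be knocked a few centimetres aside while the robot is not near it.
It also fails if it takes over 210 s, if anything falls off the work surface, if the arm or the gripper's body presses on something with over 40 N, if the wrist force passes 120 N, or if a joint passes its speed limit or range.

## Working session

There is one attempt and no reset: what is moved stays moved. The work goes in short steps, Python scripts to look and compute and a shell command to move; the robot and the scene stay as the last step left them, time stands still between calls to the robot, and variables do not carry over. Pictures are saved under pics/ and viewed, about 12 in all and at most 16, crops included, and the job is handed in when it is done.

```bash
ls; mkdir -p pics; python3 - <<'E'
from rig import *
import cv2
for n in ("scene","top"):
    im=camera(n); cv2.imwrite(f"pics/{n}0.png",im[:,:,::-1])
    for t in ["long_center","long_label","middle_center","middle_label","short_center","short_label","scanner_grip","holster_floor","selector_axis","selector","tray"]:
        try: print(n,t,[(round(d['p'],2),[round(v,3) for v in d['at']]) for d in search_frame(t,n)][:4])
        except Exception as e: print(n,t,e)
    c=get_calibration(n); print({k:(v.tolist() if hasattr(v,'tolist') else v) for k,v in c.items()})
print(get_obs())
E
```

```text
pics
scene long_center [(0.82, [0.652, -0.316, 0.024]), (0.65, [0.622, 0.173, 0.027]), (0.47, [0.401, 0.41, 0.024])]
scene long_label [(0.95, [0.619, 0.169, 0.033]), (0.88, [0.655, -0.319, 0.025])]
scene middle_center [(0.56, [0.515, 0.064, 0.03])]
scene middle_label [(0.58, [0.519, 0.058, 0.031])]
scene short_center [(0.74, [0.5, 0.269, 0.024])]
scene short_label [(0.71, [0.5, 0.271, 0.031])]
scene scanner_grip [(0.56, [0.412, 0.404, 0.124])]
scene holster_floor [(0.71, [0.499, 0.27, 0.025]), (0.71, [0.548, 0.397, 0.044]), (0.56, [0.397, 0.409, 0.023])]
scene selector_axis [(0.93, [0.4, 0.407, 0.023]), (0.68, [0.41, 0.406, 0.123]), (0.4, [0.496, 0.274, 0.032])]
scene selector [(0.84, [0.548, 0.395, 0.04])]
scene tray [(0.96, [0.52, -0.112, 0.005]), (0.19, [0.519, 0.063, 0.029])]
{'fx': 347.9759811766268, 'fy': 347.9759811766268, 'cx': 252.0693602536369, 'cy': 196.6539825714228, 'k1': -0.009172527176819815, 'R': [[-0.5841363256783662, -0.8111759920946957, 0.02789736317582634], [-0.3256941039090326, 0.20277628479521698, -0.9234744874675971], [0.7434434098852919, -0.5485210006680102, -
[... 1159 characters left out ...]
': 1.2, 'q': array([-1.44749611e+00,  5.27475714e-01,  1.43271286e+00,  7.57952975e-06,
        1.18137458e+00, -1.78492203e-01]), 'joint_velocities': array([ 7.51348538e-04,  7.37652014e-05, -2.45504879e-03,  5.88747883e-04,
       -6.92530652e-04, -3.39993722e-04]), 'joint_torque': array([-2.07403013e-03, -4.40027618e+01, -1.76984221e+01,  6.32309192e-02,
        5.03410818e-02, -1.15002493e-05]), 'position': array([ 0.18580213, -0.59672112,  0.24455923]), 'tool_rot': array([9.88636969e-01, 1.50322799e-01, 3.09764811e-06, 1.48436405e-05]), 'ft_force': array([ 0.40286826, -0.32360247,  0.95862939]), 'moment': array([-0.02164112, -0.02398328,  0.01304593]), 'grip_width': 0.08697448063724768}
```

```bash
python3 - <<'E'
import cv2
im=cv2.imread("pics/top0.png")
cv2.imwrite("pics/top0b.png",cv2.resize(im,(768,576),interpolation=cv2.INTER_CUBIC))
E
```

```text
(no output)
```

View pics/top0b.png

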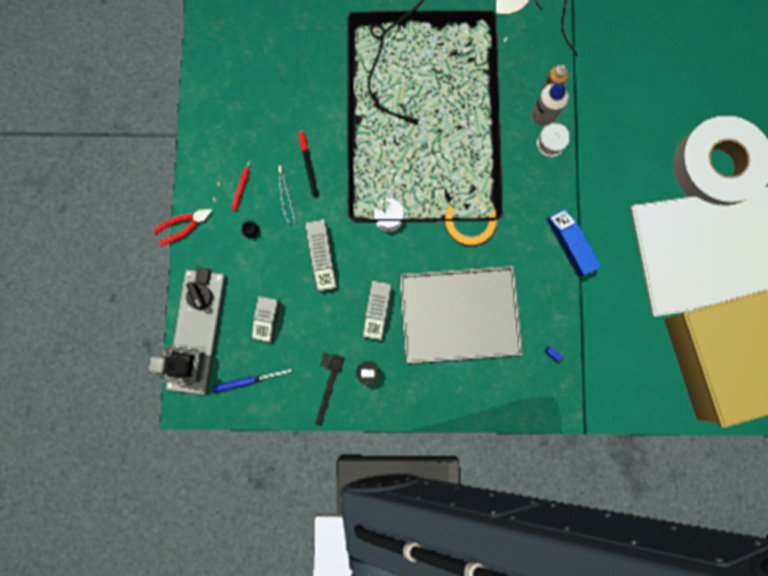

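View pics/scene0.png

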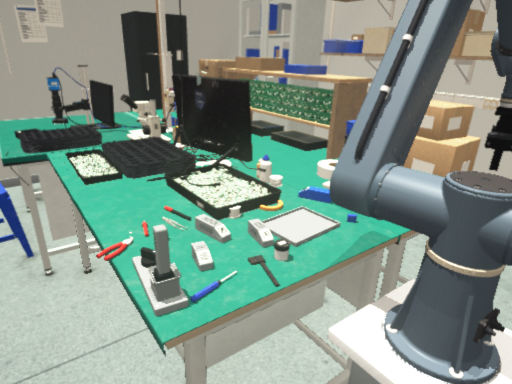

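Top view (1.5x): the grey modules are at (320,256) long, (377,310) middle and (264,320) short. The dock is on the left, with the selector at (200,295) and the scanner at (180,365). The tray is at (461,315) and the blue look-alike at (575,245), so all three modules are present.

I'll fit the module, dock and tray poses from silhouettes in both cameras.

```bash
cat > h.py <<'E'
import numpy as np, cv2
from rig import *
from scipy.optimize import minimize
from scipy.spatial.transform import Rotation as Ro
L={'long':.130,'middle':.105,'short':.080}
def cam(n,obs=None):
    c=get_calibration(n)
    if n=='wrist':
        o=obs or get_obs(); T=np.eye(4); T[:3,:3]=Ro.from_quat(o['tool_rot']).as_matrix(); T[:3,3]=o['position']
        M=np.linalg.inv(T@np.array(c['T_tool_cam'])); c['R'],c['t']=M[:3,:3],M[:3,3]
    c['R']=np.array(c['R']);c['t']=np.array(c['t']); return c
def proj(c,X):
    p=np.atleast_2d(X)@c['R'].T+c['t']; s=p[:,:2]/p[:,2:]; s=s*(1+c['k1']*(s**2).sum(1,keepdims=True))
    return s*[c['fx'],c['fy']]+[c['cx'],c['cy']]
def unproj(c,uv,z):
    s=(np.atleast_2d(uv)-[c['cx'],c['cy']])/[c['fx'],c['fy']]; u=s.copy()
    for _ in range(5): u=s/(1+c['k1']*(u**2).sum(1,keepdims=True))
    d=np.c_[u,np.ones(len(u))]@c['R']; o=-c['R'].T@c['t']
    return o+d*((z-o[2])/d[:,2])[:,None]
def module(l):
    a=l/2; pr=[(-a,-.021),(-a,-.001),(-a+.038,.021),(a,.021),(a,-.021)]
    return np.array([(x,y,z+.021) for x,z in pr for y in(-.018,.018)])
def box(sx,sy,sz): return np.array([(x*sx/2,y*sy/2,z*sz) for x in(-1,1) for y in(-1,1) for z in(0,1)])
def place(V,p,z=0): 
    c,s=np.cos(p[2]),np.sin(p[2]); return np.c_[V[:,0]*c-V[:,1]*s+p[0],V[:,0]*s+V[:,1]*c+p[1],V[:,2]+z]
def nongreen(im):
    i=im.astype(int); return ((i[:,:,1]-i[:,:,0])<25).astype(np.uint8)
def fit(V,p0,views,pad=.03,z=0):
    "views: list of (cam, mask); silhouettes as soft IoU at 4x"
    S=4; d=[]
    for c,m in views:
        r=proj(c,place(V,p0,z)); a=np.floor(r.min(0)-9).astype(int); b=np.ceil(r.max(0)+9).astype(int)
        a=np.maximum(a,0); b=np.minimum(b,[512,384])
        mm=cv2.resize(m[a[1]:b[1],a[0]:b[0]].astype(np.float32),None,fx=S,fy=S,interpolation=cv2.INTER_LINEAR)
        d.append((c,a,(mm>.5).astype(np.uint8)))
    def cost(p):
        e=0
        for c,a,mm in d:
            h=cv2.convexHull((((proj(c,place(V,p,z))-a+.5)*S-.5)*16).astype(np.int32).reshape(-1,1,2))
            k=np.zeros_like(mm); cv2.fillConvexPoly(k,h,1,shift=4)
            e+=1-(k&mm).sum()/max(1,(k|mm).sum())
        return e/len(d)
    best=None
    for f in (1,.4):
        sx=np.array(p0)+f*np.array([[0,0,0],[.012,0,0],[0,.012,0],[0,0,.15]])
        r=minimize(cost,p0,method='Nelder-Mead',options=dict(initial_simplex=sx,xatol=1e-4,fatol=1e-4)); p0=r.x
    return r.x,r.fun
E
python3 - <<'E'
from h import *
im={n:cv2.imread(f"pics/{n}0.png")[:,:,::-1] for n in("top","scene")}
m={n:nongreen(im[n]) for n in im}
C={n:cam(n) for n in im}
# initial yaws from top picture (1.5x px): label end -> far end
ends={'long':((324,288),(316,223)),'middle':((373,338),(382,284)),'short':((261,340),(267,299))}
for k,(a,b) in ends.items():
    P=unproj(C['top'],np.array([a,b])/1.5,.03); d=P[1]-P[0]; p0=[*P.mean(0)[:2],np.arctan2(d[1],d[0])]
    for ns in (("top",),("scene",),("top","scene")):
        print(k,ns,np.round(p0,3),*[np.round(v,4) for v in fit(module(L[k]),p0,[(C[n],m[n]) for n in ns])])
P=unproj(C['top'],np.array([(402,276),(407,362),(521,353),(513,267)])/1.5,.014);print('tray corners',P.round(3).tolist(),P.mean(0))
P=unproj(C['top'],np.array([(186,270),(225,273),(209,393),(170,388)])/1.5,.02);print('dock corners',P.round(3).tolist(),P.mean(0))
print(get_calibration('wrist'))
E
```

```text
long ('top',) [0.637 0.158 0.147] [0.6376 0.157  0.1943] 0.0539
long ('scene',) [0.637 0.158 0.147] [0.6391 0.1557 0.1401] 0.5576
long ('top', 'scene') [0.637 0.158 0.147] [0.6379 0.157  0.1951] 0.3082
middle ('top',) [ 0.532  0.047 -0.151] [ 0.5331  0.0491 -0.1658] 0.1637
middle ('scene',) [ 0.532  0.047 -0.151] [0.5229 0.0313 0.3717] 0.5077
middle ('top', 'scene') [ 0.532  0.047 -0.151] [ 0.5329  0.0488 -0.1663] 0.376
short ('top',) [ 0.514  0.26  -0.108] [ 0.5139  0.2605 -0.1909] 0.0641
short ('scene',) [ 0.514  0.26  -0.108] [ 0.5147  0.2597 -0.2214] 0.2998
short ('top', 'scene') [ 0.514  0.26  -0.108] [ 0.5142  0.2604 -0.1963] 0.1859
tray corners [[0.601, 0.002, 0.014], [0.437, -0.009, 0.014], [0.457, -0.225, 0.014], [0.621, -0.212, 0.014]] [ 0.52917243 -0.1110958   0.014     ]
dock corners [[0.608, 0.415, 0.02], [0.603, 0.34, 0.02], [0.376, 0.36, 0.02], [0.384, 0.433, 0.02]] [0.49258889 0.38717388 0.02      ]
{'fx': 314.8190971140763, 'fy': 314.8190971140763, 'cx': 256.77826059523517, 'cy': 193.7912437650139, 'k1': 0.014725820637864696, 'T_tool_cam': array([[-9.20512189e-04, -9.61670716e-01, -2.74205373e-01,
         7.60002409e-02],
       [ 9.99999465e-01, -7.55780999e-04, -7.06402065e-04,
         1.17186582e-03],
       [ 4.72086969e-04, -2.74205876e-01,  9.61670897e-01,
        -1.39426902e-01],
       [ 0.00000000e+00,  0.00000000e+00,  0.00000000e+00,
         1.00000000e+00]])}
```

```bash
R='' ; python3 -m jog '[{"grip":0,"travel":[3,3.5,0],"twist":8.4},{"grip":0,"travel":[3,3.5,0],"twist":8.4},{"grip":0,"travel":[3,3.5,0],"twist":8.4},{"grip":0,"travel":[3,3.5,0],"twist":8.4},{"grip":0,"travel":[3,3.5,0],"twist":8.4},{"grip":0,"travel":[3,3.5,0],"twist":8.4},{"grip":0,"travel":[3,3.5,0],"twist":8.4},{"grip":0,"travel":[3,3.5,0],"twist":8.4}]'
python3 -m jog '[{"grip":0,"travel":[0.8,4.7,0],"twist":8.4},{"grip":0,"travel":[0.8,4.7,0],"twist":8.4},{"grip":0,"travel":[0.8,4.7,0],"twist":8.4},{"grip":0,"travel":[0.8,4.7,0],"twist":8.4},{"grip":0,"travel":[0.8,4.7,0],"twist":8.4},{"grip":0,"travel":[0.8,4.7,0],"twist":8.4},{"grip":0,"travel":[0.8,4.7,0],"twist":8.4},{"grip":0,"travel":[0.8,4.7,0],"twist":8.4}]'
python3 -m jog '[{"grip":0,"travel":[0.8,4.7,0],"twist":8.4},{"grip":0,"travel":[0.8,4.7,0],"twist":8.4},{"grip":0,"travel":[0.8,4.7,0],"twist":8.4},{"grip":0,"travel":[0.8,4.7,0],"twist":8.4},{"grip":0,"travel":[0.8,4.7,0],"twist":8.4},{"grip":0,"travel":[0.8,4.7,0],"twist":8.4},{"grip":0,"travel":[0.8,4.6,0],"twist":7.4},{"grip":0,"travel":[0,0,0],"twist":0}]'
cat >> h.py <<'E'
def yaw(o): 
    M=Ro.from_quat(o['tool_rot']).as_matrix(); return np.arctan2(M[1,0],M[0,0])
def look(name,fn):
    o=get_obs(); im=camera(name); cv2.imwrite(f"pics/{fn}.png",im[:,:,::-1]); return im,cam(name,o)
E
python3 - <<'E'
from h import *
im,c=look('wrist','w1'); o=get_obs(); print(o['position'],yaw(o),o['q'])
print([search_frame(t,'wrist')[:2] for t in('selector','selector_axis')])
E
```

```text
time: 2.0
position: [0.4269, -0.3153, 0.2448]
tool_rot: [0.738, 0.674, 0.0, 0.0]
ft_force: [0.1, 0.1, -0.4]
grip_width: 0.0874
time: 2.8
position: [0.49, 0.0612, 0.2449]
tool_rot: [0.242, 0.97, 0.0, 0.0]
ft_force: [0.6, -0.6, 0.2]
grip_width: 0.0866
time: 3.6
position: [0.5461, 0.3931, 0.2443]
tool_rot: [-0.258, 0.966, 0.001, 0.002]
ft_force: [0.2, -0.7, -0.8]
grip_width: 0.0868
[0.54554941 0.39003357 0.24406039] -2.623299105529475 [ 4.54372917e-01  5.91016724e-01  1.30998001e+00  6.83007867e-05
  1.23989011e+00 -1.63473913e+00]
[[{'at': [0.5539, 0.3856, 0.0388], 'p': 0.67}], [{'at': [0.5002, 0.3836, 0.0162], 'p': 0.84}]]
```

View pics/w1.png

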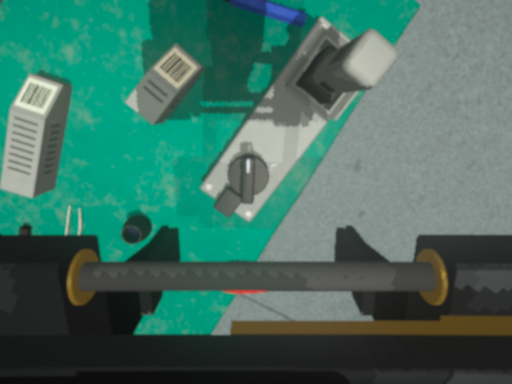

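```bash
python3 - <<'E'
from h import *
im=cv2.imread("pics/w1.png")
cv2.imwrite("pics/w1c.png",cv2.resize(im[10:230,190:400],None,fx=2.6,fy=2.6,interpolation=cv2.INTER_CUBIC))
E
```

```text
(no output)
```

View pics/w1c.png

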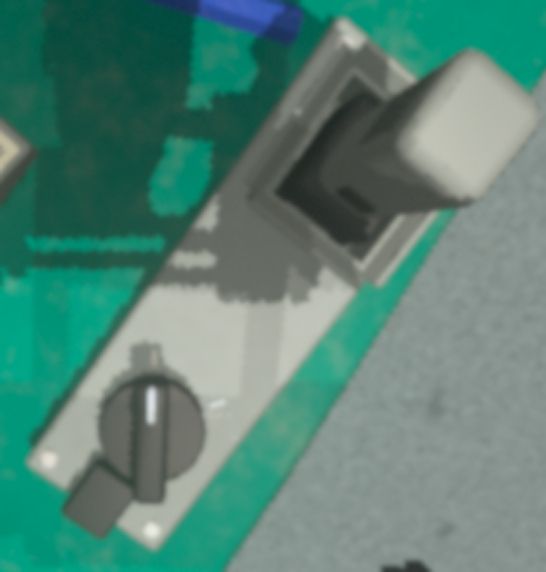

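```bash
python3 - <<'E'
from h import *
a=cv2.imread("pics/scene0.png");b=cv2.imread("pics/top0.png")
C=cam('scene');print(proj(C,[[.553,.387,.02],[.553,.387,.05]]),proj(cam('top'),[[.553,.387,.02],[.553,.387,.05]]))
A=cv2.resize(a[220:315,120:200],None,fx=5,fy=5,interpolation=cv2.INTER_CUBIC)
B=cv2.resize(b[175:270,95:160],None,fx=5,fy=5,interpolation=cv2.INTER_CUBIC)
cv2.imwrite("pics/c2.png",np.hstack([A,B]))
E
```

```text
[[150.64934617 263.05788069]
 [149.6514067  253.01126152]] [[132.88549315 199.00361366]
 [129.56540448 197.76413212]]
```

View pics/c2.png

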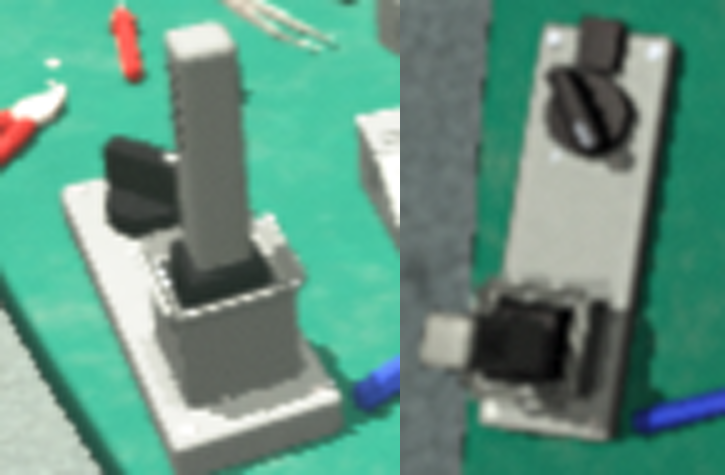

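```bash
python3 - <<'E'
from h import *
o=get_obs();cw=cam('wrist',o);ct=cam('top');cs=cam('scene')
for z in(.02,.03,.04,.045,.05,.055,.06,.065,.07): print(z,'w mid',unproj(cw,[[247.7,180.8]],z)[0,:2].round(4),'t mid',unproj(ct,[[130.2,197.5]],z)[0,:2].round(4),
 'w disc',unproj(cw,[[248.8,175.4]],z)[0,:2].round(4),'t disc',unproj(ct,[[95+190/5,175+112/5]],z)[0,:2].round(4))
we=unproj(cw,np.array([[148,502],[152,386]])/2.6+[190,10],.058)[:,:2];print('bar ends w',we,np.linalg.norm(we[1]-we[0]),np.arctan2(*(we[0]-we[1])[::-1]))
for z in(.03,.045,.05,.055,.06,.065): print(z,proj(cs,[[*we[0],z],[*we[1],z]]).round(1).tolist())
# dock base corners far end (crop px) and near end
d=unproj(cw,np.array([[28,462],[155,550],[345,17]])/2.6+[190,10],.02);print(d)
E
```

```text
0.02 w mid [0.5623 0.3826] t mid [0.5572 0.3949] w disc [0.556  0.3806] t disc [0.5576 0.3869]
0.03 w mid [0.5601 0.3817] t mid [0.5561 0.3917] w disc [0.5539 0.3797] t disc [0.5564 0.3838]
0.04 w mid [0.5579 0.3808] t mid [0.5549 0.3885] w disc [0.5518 0.3788] t disc [0.5553 0.3806]
0.045 w mid [0.5567 0.3803] t mid [0.5543 0.3869] w disc [0.5508 0.3784] t disc [0.5547 0.3791]
0.05 w mid [0.5556 0.3798] t mid [0.5538 0.3853] w disc [0.5498 0.378 ] t disc [0.5541 0.3775]
0.055 w mid [0.5545 0.3794] t mid [0.5532 0.3837] w disc [0.5488 0.3775] t disc [0.5535 0.3759]
0.06 w mid [0.5534 0.3789] t mid [0.5526 0.3821] w disc [0.5477 0.3771] t disc [0.553  0.3744]
0.065 w mid [0.5523 0.3785] t mid [0.552  0.3805] w disc [0.5467 0.3767] t disc [0.5524 0.3728]
0.07 w mid [0.5512 0.378 ] t mid [0.5514 0.3789] w disc [0.5457 0.3762] t disc [0.5518 0.3712]
bar ends w [[0.57596336 0.3903906 ]
 [0.53253655 0.36820981]] 0.0487634643548374 0.47222063211084275
0.03 [[145.8, 256.1], [160.4, 261.2]]
0.045 [[145.3, 251.1], [160.0, 256.2]]
0.05 [[145.1, 249.4], [159.8, 254.5]]
0.055 [[145.0, 247.7], [159.7, 252.8]]
0.06 [[144.8, 246.1], [159.5, 251.0]]
0.065 [[144.6, 244.4], [159.4, 249.3]]
[[0.59725282 0.3379148  0.02      ]
 [0.60625752 0.40961886 0.02      ]
 [0.37225666 0.36570863 0.02      ]]
```

The selector axis is at about (0.554, 0.380), bar top at about 0.060 m, and dock yaw is about -0.12. I'll lower onto the bar and grip it.

```bash
python3 -m jog '[{"grip":0,"travel":[0.85,-1.0,-2],"twist":-2},{"grip":0,"travel":[0,0,-4],"twist":0},{"grip":0,"travel":[0,0,-4],"twist":0},{"grip":0,"travel":[0,0,-4],"twist":0},{"grip":0,"travel":[0,0,-2.2],"twist":0},{"grip":0,"travel":[0,0,-1.8],"twist":0},{"grip":0,"travel":[0,0,0],"twist":0},{"grip":0,"travel":[0,0,0],"twist":0}]' 30
python3 -m jog '[{"grip":160,"travel":[0,0,0],"twist":0},{"grip":200,"travel":[0,0,0],"twist":0},{"grip":255,"travel":[0,0,0],"twist":0},{"grip":255,"travel":[0,0,0],"twist":0},{"grip":255,"travel":[0,0,0],"twist":0},{"grip":255,"travel":[0,0,0],"twist":0}]' 30
```

```text
time: 4.55
position: [0.5546, 0.3759, 0.065]
tool_rot: [-0.237, 0.972, -0.0, -0.0]
ft_force: [0.6, 0.2, 0.5]
grip_width: 0.0869
time: 5.15
position: [0.5542, 0.3774, 0.0646]
tool_rot: [-0.238, 0.971, 0.0, 0.0]
ft_force: [-0.5, -0.4, 0.4]
grip_width: 0.0469
```

```bash
python3 -m jog '[{"grip":255,"travel":[0,0,0],"twist":0},{"grip":255,"travel":[0,0.3,0],"twist":0},{"grip":255,"travel":[0,0,0],"twist":0},{"grip":255,"travel":[0,0,0],"twist":0},{"grip":255,"travel":[0,0,0],"twist":0},{"grip":255,"travel":[0,0,0],"twist":0},{"grip":255,"travel":[0,0,0],"twist":0},{"grip":255,"travel":[0,0,0],"twist":0}]'
```

```text
time: 5.95
position: [0.552, 0.3851, 0.0645]
tool_rot: [-0.237, 0.971, 0.004, -0.0]
ft_force: [-4.6, 12.2, -0.7]
grip_width: 0.0136
```

```bash
python3 -m jog '[{"grip":255,"travel":[-0.15,0.35,0],"twist":0},{"grip":255,"travel":[0,0,0],"twist":-8},{"grip":255,"travel":[0,0,0],"twist":-8},{"grip":255,"travel":[0,0,0],"twist":-8},{"grip":255,"travel":[0,0,0],"twist":0}]'
python3 -m jog '[{"grip":255,"travel":[0,0,0],"twist":-8},{"grip":255,"travel":[0,0,0],"twist":-8},{"grip":255,"travel":[0,0,0],"twist":-8},{"grip":255,"travel":[0,0,0],"twist":-8},{"grip":255,"travel":[0,0,0],"twist":-8},{"grip":255,"travel":[0,0,0],"twist":-4},{"grip":255,"travel":[0,0,0],"twist":0},{"grip":255,"travel":[0,0,0],"twist":0}]'
python3 -c "
from h import *
o=get_obs();print(yaw(o),o['position'],o['moment'],o['q'])"
```

```text
time: 6.45
position: [0.5515, 0.3866, 0.0645]
tool_rot: [-0.029, 1.0, 0.002, -0.001]
ft_force: [-2.8, 8.4, -1.8]
grip_width: 0.0139
time: 7.25
position: [0.5524, 0.3888, 0.0646]
tool_rot: [0.347, 0.938, 0.004, -0.001]
ft_force: [-1.7, 13.7, -2.9]
grip_width: 0.0141
2.432285293929205 [0.55236115 0.38884517 0.06457007] [ 2.25201834  0.21646967 -0.11870759] [ 0.44516291  0.81099399  1.42350666  0.00943809  0.90208578 -0.42214093]
```

```bash
python3 -m jog '[{"grip":0,"travel":[0,0,0],"twist":0},{"grip":0,"travel":[0,0,0],"twist":0},{"grip":0,"travel":[0,0,0],"twist":0},{"grip":0,"travel":[0,0,0],"twist":0},{"grip":0,"travel":[0,0,0],"twist":0},{"grip":0,"travel":[0,0,0],"twist":0}]'
python3 -m jog '[{"grip":0,"travel":[0,0,4],"twist":0},{"grip":0,"travel":[0,0,4],"twist":0},{"grip":0,"travel":[0,0,4],"twist":0},{"grip":0,"travel":[0,0,4],"twist":0},{"grip":0,"travel":[0,0,3],"twist":0},{"grip":0,"travel":[0,0,0],"twist":0},{"grip":0,"travel":[0,0,0],"twist":0}]'
python3 - <<'E'
from h import *
im,c=look('wrist','w2'); o=get_obs(); print(o['position'],yaw(o),o['q'])
for t in('selector','scanner_grip','scanner_foot'): print(search_frame(t,'wrist')[:2])
E
```

```text
time: 7.85
position: [0.5529, 0.3834, 0.0645]
tool_rot: [0.346, 0.938, -0.0, -0.0]
ft_force: [-0.0, -1.1, -0.5]
grip_width: 0.0538
time: 8.55
position: [0.5528, 0.3836, 0.2552]
tool_rot: [0.346, 0.938, 0.0, 0.0]
ft_force: [-1.2, -0.2, -0.7]
grip_width: 0.087
[0.55203808 0.38326322 0.25362143] 2.4344072032835093 [ 4.40969063e-01  5.84917586e-01  1.29355643e+00 -7.03720451e-05
  1.26520526e+00 -4.22621339e-01]
[{'at': [0.5547, 0.3925, 0.038], 'p': 0.64}]
[{'at': [0.4355, 0.4042, 0.179], 'p': 0.75}]
[{'at': [0.4306, 0.4023, 0.1779], 'p': 0.88}]
```

View pics/w2.png

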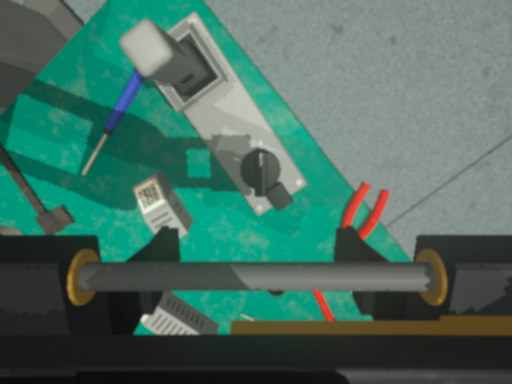

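The bar has swung over to the far stop; it runs from (262,150) to (270,193). Next I'll measure the dock corners and the scanner top.

```bash
python3 - <<'E'
from h import *
im=cv2.imread("pics/w2.png")
a=cv2.resize(im[5:125,110:250],None,fx=5,fy=5,interpolation=cv2.INTER_CUBIC)
cv2.imwrite("pics/w2c.png",a)
c=cam('wrist')
print(unproj(c,[[304,182],[262,213],[193,13]],.02),unproj(c,[[147,47]],.185),unproj(c,[[261,170]],.034))
print(proj(c,[[.553,.389,.06],[.553,.389,.034],[.553,.381,.034]]))
E
```

```text
[[0.60143717 0.41519129 0.02      ]
 [0.59868329 0.3506838  0.02      ]
 [0.38180756 0.43947305 0.02      ]] [[0.42780918 0.40224243 0.185     ]] [[0.55397176 0.38686976 0.034     ]]
[[262.15217453 172.8897144 ]
 [261.86086649 168.19286977]
 [256.59880807 172.6078049 ]]
```

View pics/w2c.png

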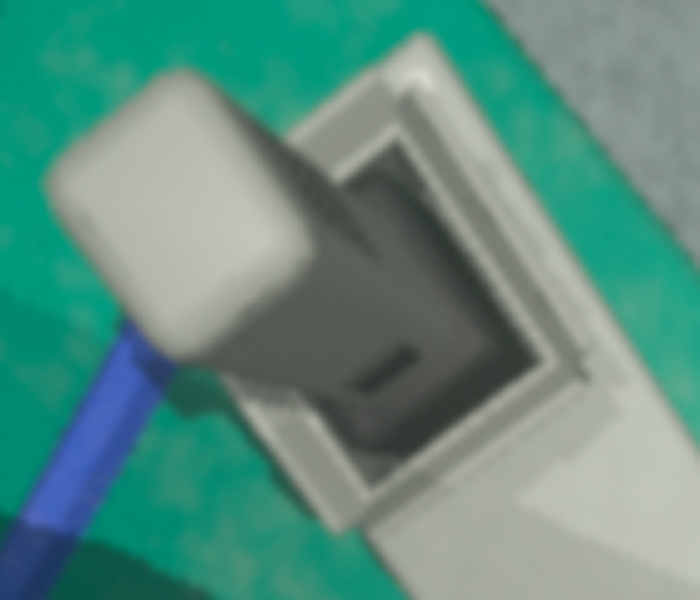

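```bash
python3 - <<'E'
from h import *
c=cam('wrist')
P=unproj(c,np.array([(185,70),(315,245),(180,362),(48,190)])/5+[110,5],.187);print(P.round(4),P.mean(0))
for i in range(4): d=P[(i+1)%4]-P[i];print(np.linalg.norm(d).round(4),np.arctan2(d[1],d[0]).round(3))
P=unproj(c,np.array([(398,130),(548,362),(372,490)])/5+[110,5],.074);print('holster',P.round(4))
for i in range(2): d=P[(i+1)]-P[i];print(np.linalg.norm(d).round(4),np.arctan2(d[1],d[0]).round(3))
print('holster ctr',(P[0]+P[2])/2)
E
python3 -m jog '[{"grip":0,"travel":[-2.5,0.4,0.6],"twist":7},{"grip":0,"travel":[-2.5,0.4,0],"twist":7},{"grip":0,"travel":[-2.5,0.4,0],"twist":7},{"grip":0,"travel":[-2.5,0.4,0],"twist":7},{"grip":0,"travel":[-2.4,0.3,0],"twist":5.6},{"grip":0,"travel":[0,0,0],"twist":0},{"grip":0,"travel":[0,0,0],"twist":0}]'
python3 - <<'E'
from h import *
im,c=look('wrist','w3'); o=get_obs(); print(o['position'],yaw(o),o['q'])
print(search_frame('scanner_grip','wrist')[:2])
E
```

```text
[[0.4181 0.4133 0.187 ]
 [0.4412 0.4116 0.187 ]
 [0.4399 0.3897 0.187 ]
 [0.4165 0.3917 0.187 ]] [0.4289251  0.40160022 0.187     ]
0.0231 -0.075
0.0219 -1.632
0.0235 3.057
0.0217 1.493
holster [[0.4069 0.4258 0.074 ]
 [0.454  0.4198 0.074 ]
 [0.449  0.3782 0.074 ]]
0.0474 -0.127
0.042 -1.69
holster ctr [0.42795512 0.4020015  0.074     ]
time: 9.45
position: [0.4287, 0.4028, 0.2598]
tool_rot: [0.06, 0.998, -0.0, -0.0]
ft_force: [1.5, -0.5, -0.4]
grip_width: 0.0869
[0.42950238 0.40280582 0.26000817] 3.019900037038588 [ 5.63889464e-01  4.61198112e-01  1.50854718e+00 -4.39796782e-04
  1.17181733e+00 -8.85043360e-01]
[{'at': [0.4173, 0.4048, 0.1797], 'p': 0.76}]
```

View pics/w3.png

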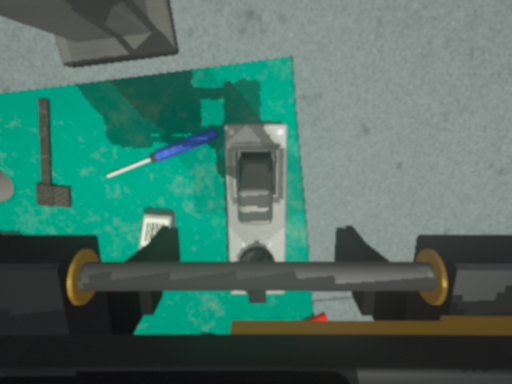

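```bash
python3 -m jog '[{"grip":0,"travel":[0,-0.1,-3],"twist":0},{"grip":0,"travel":[0,0,-3],"twist":0},{"grip":0,"travel":[0,0,-3],"twist":0},{"grip":0,"travel":[0,0,-1.2],"twist":0},{"grip":120,"travel":[0,0,0],"twist":0},{"grip":200,"travel":[0,0,0],"twist":0},{"grip":255,"travel":[0,0,0],"twist":0},{"grip":255,"travel":[0,0,0],"twist":0}]' 35
python3 -m jog '[{"grip":255,"travel":[0,0,0],"twist":0},{"grip":255,"travel":[0,0,0],"twist":0},{"grip":255,"travel":[0,0,0],"twist":0},{"grip":255,"travel":[0,0,0],"twist":0},{"grip":255,"travel":[0,0,0],"twist":0},{"grip":255,"travel":[0,0,0],"twist":0},{"grip":255,"travel":[0,0,0],"twist":0}]' 35
python3 -c "
from h import *
o=get_obs();print(yaw(o),o['position'],o['ft_force'],o['moment'])"
```

```text
time: 10.35
position: [0.4297, 0.4023, 0.1601]
tool_rot: [0.06, 0.998, 0.001, 0.001]
ft_force: [-0.2, -0.9, 0.8]
grip_width: 0.0628
time: 11.05
position: [0.4288, 0.4018, 0.1586]
tool_rot: [0.06, 0.998, -0.0, -0.0]
ft_force: [-0.4, 0.2, 0.1]
grip_width: 0.0257
3.021036815250978 [0.42876916 0.4017687  0.15855111] [-0.38680423  0.17006348  0.05329251] [ 0.10731924 -0.12228762 -0.05586194]
```

```bash
python3 -m jog '[{"grip":255,"travel":[0,0,2],"twist":0},{"grip":255,"travel":[0,0,3],"twist":0},{"grip":255,"travel":[0,0,3],"twist":0},{"grip":255,"travel":[0,0,3],"twist":0},{"grip":255,"travel":[0,0,0],"twist":0}]'
python3 - <<'E'
from h import *
o=dict(position=np.array([.54555,.39003,.24406]),tool_rot=Ro.from_euler('z',-2.6233).__mul__(Ro.from_euler('x',np.pi)).as_quat())
c=cam('wrist',o); im=cv2.imread('pics/w1.png')[:,:,::-1]; m=nongreen(im)
print('short w1',fit(module(.08),[.514,.2605,-.19],[(c,m)]))
# which module is at left in w1?
print(proj(c,[[.533,.049,.03],[.638,.157,.03],[.514,.26,.03]]))
print('long w1',fit(module(.13),[.6378,.157,.195],[(c,m)]))
t,ct=look('top','top1')
# camera-only check on dock corners vs. estimated dock
D=place(box(.23,.075,.02),[.428+.0625,.402-.0075,-.1217])[1::2]; print(D.round(3)); print(proj(ct,D)*1.5)
E
```

```text
time: 11.55
position: [0.4309, 0.4032, 0.2726]
tool_rot: [0.06, 0.998, 0.003, 0.004]
ft_force: [0.8, 1.5, -0.6]
grip_width: 0.0257
short w1 (array([ 0.51212778,  0.25819272, -0.18970693]), np.float64(0.06463808880203104))
[[-42.03490215 -11.07254854]
 [ 32.63598839 140.02254961]
 [165.5594279   86.27491115]]
long w1 (array([0.63614968, 0.15384838, 0.15285105]), np.float64(0.06553700003769747))
[[0.372 0.371 0.02 ]
 [0.381 0.446 0.02 ]
 [0.6   0.343 0.02 ]
 [0.609 0.418 0.02 ]]
[[202.76490401 395.12965229]
 [163.17159074 389.7385222 ]
 [223.42000594 274.29280045]
 [184.79650637 269.17716659]]
```

View pics/top1.png

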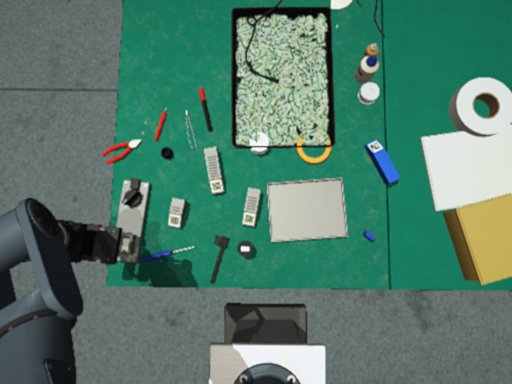

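```bash
python3 - <<'E'
s=open('h.py').read()
s=s.replace("    for c,m in views:\n","""    for c,m in views:
        n,lb=cv2.connectedComponents(m,connectivity=4); k0=np.zeros_like(m)
        cv2.fillConvexPoly(k0,cv2.convexHull(proj(c,place(V,p0,z)).astype(np.int32).reshape(-1,1,2)),1)
        cnt=np.bincount(lb[(k0>0)&(m>0)].ravel(),minlength=n); m=(lb==cnt.argmax()).astype(np.uint8)
""")
s+='''
LB={'long':.046,'middle':.034,'short':.021}
def scan_target(k,p):
    d=LB[k]+.044; return p[0]-d*np.cos(p[2]),p[1]-d*np.sin(p[2]),.226,p[2]
def delta(t,flip=True):
    o=get_obs(); y=yaw(o); ty=t[3]+(np.pi if flip else 0); dy=(ty-y+np.pi)%(2*np.pi)-np.pi
    print('pos',o['position'].round(4),'yaw',round(y,4),'-> travel cm',((np.array(t[:3])-o['position'])*100).round(2),'twist',np.degrees(dy).round(2),'q',o['q'].round(2))
'''
open('h.py','w').write(s)
E
python3 - <<'E'
from h import *
im=cv2.imread('pics/top1.png')[:,:,::-1]; m=nongreen(im); c=cam('top')
P={'long':[.637,.156,.175],'middle':[.533,.048,-.166],'short':[.513,.2593,-.19]}
for k in P: print(k,fit(module(L[k]),P[k],[(c,m)]))
for k in P: t=scan_target(k,P[k]);print(k,np.round(t,4))
delta(scan_target('long',P['long']))
E
```

```text
long (array([0.63774952, 0.1569983 , 0.19340588]), np.float64(0.04599643292969113))
middle (array([ 0.53301702,  0.0492695 , -0.1667867 ]), np.float64(0.04691768618600789))
short (array([ 0.51394009,  0.26066933, -0.19039061]), np.float64(0.0672997522708505))
long [0.5484 0.1403 0.226  0.175 ]
middle [ 0.4561  0.0609  0.226  -0.166 ]
short [ 0.4492  0.2716  0.226  -0.19  ]
pos [0.4297 0.4024 0.2702] yaw 3.021 -> travel cm [ 11.87 -26.2   -4.42] twist 16.93 q [ 0.56  0.45  1.5  -0.    1.19 -0.89]
```

```bash
python3 -m jog '[{"grip":255,"travel":[1.5,-3.3,0],"twist":2.2},{"grip":255,"travel":[1.5,-3.3,0],"twist":2.2},{"grip":255,"travel":[1.5,-3.3,0],"twist":2.2},{"grip":255,"travel":[1.5,-3.3,0],"twist":2.2},{"grip":255,"travel":[1.5,-3.3,0],"twist":2.2},{"grip":255,"travel":[1.5,-3.3,0],"twist":2.2},{"grip":255,"travel":[1.5,-3.2,0],"twist":2.2},{"grip":255,"travel":[1.4,-3.2,-1],"twist":2.1}]'
python3 -m jog '[{"grip":255,"travel":[0,0,-2],"twist":0},{"grip":255,"travel":[0,0,-1.4],"twist":0},{"grip":255,"travel":[0,0,0],"twist":0},{"grip":255,"travel":[0,0,0],"twist":0}]'
python3 - <<'E'
from h import *
im,c=look('scene','s1'); look('wrist','w4'); t,ct=look('top','top2')
P={'long':[.637,.1557,.185]}
delta(scan_target('long',P['long']))
for k,p in {'long':[.637,.156,.185],'middle':[.533,.048,-.166],'short':[.513,.2593,-.19]}.items(): print(k,fit(module(L[k]),p,[(ct,nongreen(t))]))
w=cv2.imread('pics/w4.png'); s=cv2.imread('pics/s1.png')
cv2.imwrite('pics/j1.png',np.hstack([cv2.resize(s[150:320,130:330],(450,383),interpolation=cv2.INTER_CUBIC),w[:383,80:430]]))
E
```

```text
time: 12.4
position: [0.5481, 0.1383, 0.2574]
tool_rot: [-0.093, 0.996, 0.0, -0.0]
ft_force: [0.7, -0.0, -1.6]
grip_width: 0.0262
time: 12.8
position: [0.5469, 0.1397, 0.2231]
tool_rot: [-0.092, 0.996, 0.0, -0.002]
ft_force: [0.4, -0.2, -2.1]
grip_width: 0.026
pos [0.5481 0.1401 0.225 ] yaw -2.9561 -> travel cm [ 0.05 -0.1   0.1 ] twist -0.03 q [ 0.05  0.47  1.61 -0.    1.06 -1.7 ]
long (array([ 0.61931268,  0.17750828, -0.31217927]), np.float64(0.6551135497637555))
middle (array([ 0.53364889,  0.04975368, -0.16224654]), np.float64(0.4067246718773042))
short (array([0.50978959, 0.26114274, 0.01275251]), np.float64(0.73415170392085))
```

View pics/j1.png

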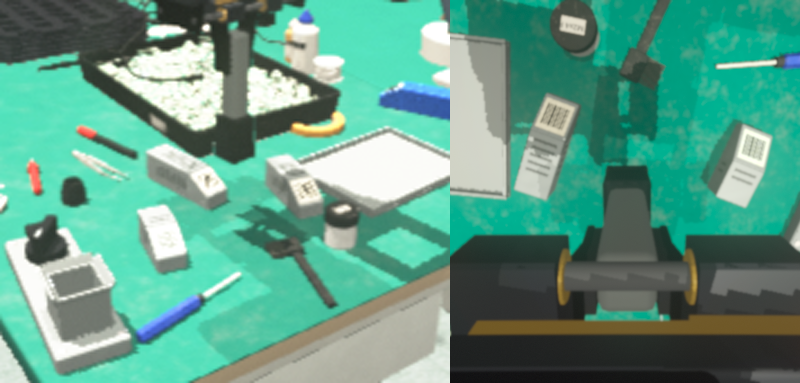

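```bash
python3 - <<'E'
from h import *
c=cam('wrist'); m=nongreen(cv2.imread('pics/w4.png')[:,:,::-1])
for k,p in {'middle':[.533,.048,-.166],'short':[.513,.2593,-.19]}.items(): print(k,fit(module(L[k]),p,[(c,m)]))
m=nongreen(cv2.imread('pics/s1.png')[:,:,::-1])
print(fit(module(.13),[.637,.156,.185],[(cam('scene'),m)]))
E
for i in 1 2 3 4 5; do python3 -m jog '[{"grip":255,"travel":[0,0,0],"twist":0},{"grip":255,"travel":[0,0,0],"twist":0},{"grip":255,"travel":[0,0,0],"twist":0},{"grip":255,"travel":[0,0,0],"twist":0},{"grip":255,"travel":[0,0,0],"twist":0},{"grip":255,"travel":[0,0,0],"twist":0},{"grip":255,"travel":[0,0,0],"twist":0},{"grip":255,"travel":[0,0,0],"twist":0}]' | head -2; done
python3 - <<'E'
from h import *
im,c=look('scene','s2');print(fit(module(.13),[.637,.156,.185],[(c,nongreen(im))]))
im,c=look('wrist','w5');m=nongreen(im)
for k,p in {'middle':[.533,.048,-.166],'short':[.513,.2593,-.19]}.items(): print(k,fit(module(L[k]),p,[(c,m)]))
E
```

```text
middle (array([ 0.53412097,  0.04950291, -0.18013433]), np.float64(0.05521656797619401))
short (array([ 0.5151806 ,  0.26051992, -0.2074057 ]), np.float64(0.0751370113262696))
(array([0.63947784, 0.1557442 , 0.14655296]), np.float64(0.5044736137155104))
time: 13.75
position: [0.5478, 0.1398, 0.2245]
time: 14.55
position: [0.5478, 0.1398, 0.2246]
time: 15.35
position: [0.5478, 0.1398, 0.2246]
time: 16.15
position: [0.5478, 0.1398, 0.2245]
time: 16.95
position: [0.5478, 0.1398, 0.2245]
(array([0.6389453 , 0.15568775, 0.13946722]), np.float64(0.5032584693273011))
middle (array([ 0.53324754,  0.04948667, -0.18064964]), np.float64(0.06019595192726068))
short (array([ 0.5142284 ,  0.2601229 , -0.21266674]), np.float64(0.08087270341207353))
```

```bash
python3 -m jog '[{"grip":255,"travel":[-1.8,-1.5,1.5],"twist":-4.1},{"grip":255,"travel":[-1.8,-1.5,0],"twist":-4.1},{"grip":255,"travel":[-1.8,-1.5,0],"twist":-4.1},{"grip":255,"travel":[-1.8,-1.6,0],"twist":-4.1},{"grip":255,"travel":[-1.96,-1.6,0],"twist":-4.2},{"grip":255,"travel":[0,0,-1.35],"twist":0},{"grip":255,"travel":[0,0,0],"twist":0},{"grip":255,"travel":[0,0,0],"twist":0}]'
python3 - <<'E'
from h import *
delta(scan_target('middle',[.533,.0493,-.175]))
im,c=look('scene','s3');m=nongreen(im)
for k,p in {'middle':[.533,.049,-.175],'long':[.637,.156,.185],'short':[.514,.2603,-.20]}.items(): print(k,fit(module(L[k]),p,[(c,m)]))
cv2.imwrite('pics/s3c.png',cv2.resize(im[150:330,90:330,::-1],None,fx=3,fy=3,interpolation=cv2.INTER_CUBIC))
E
```

```text
time: 17.85
position: [0.4566, 0.0628, 0.2263]
tool_rot: [0.087, 0.996, 0.0, 0.0]
ft_force: [0.6, -0.5, -2.2]
grip_width: 0.026
pos [0.4566 0.0628 0.2263] yaw 2.9669 -> travel cm [-0.04  0.01 -0.03] twist -0.02 q [-0.11  0.34  1.85  0.    0.95 -1.5 ]
middle (array([0.52465542, 0.03404325, 0.29945104]), np.float64(0.5359816082121471))
long (array([0.63983766, 0.15563237, 0.13378124]), np.float64(0.4896647270712109))
short (array([ 0.51553519,  0.25962739, -0.23067222]), np.float64(0.0877779205757615))
```

View pics/s3c.png

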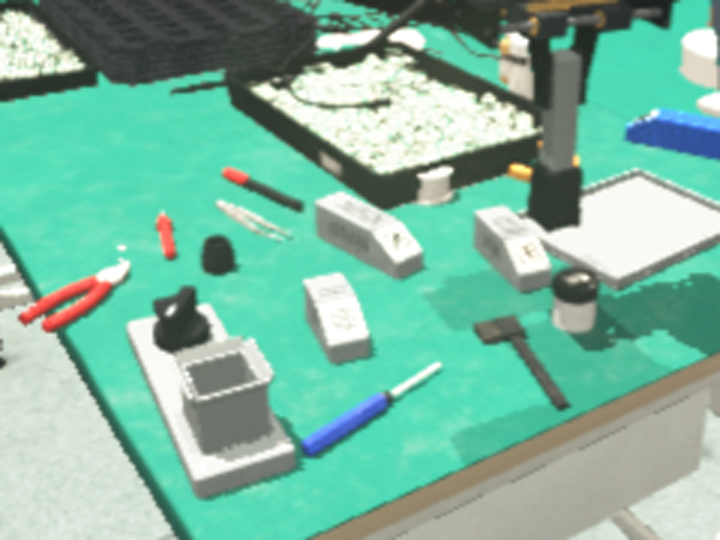

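The scanner is poised over the middle module's front and nothing has moved. I'll hold it here, then go to the short one.

```bash
for i in 1 2 3 4 5; do python3 -m jog '[{"grip":255,"travel":[0,0,0],"twist":0},{"grip":255,"travel":[0,0,0],"twist":0},{"grip":255,"travel":[0,0,0],"twist":0},{"grip":255,"travel":[0,0,0],"twist":0},{"grip":255,"travel":[0,0,0],"twist":0},{"grip":255,"travel":[0,0,0],"twist":0},{"grip":255,"travel":[0,0,0],"twist":0},{"grip":255,"travel":[0,0,0],"twist":0}]' | head -2; done
python3 -c "
from h import *
im,c=look('scene','s4');a=cv2.imread('pics/s3.png')[:,:,::-1];print(np.abs(im[200:320,90:300].astype(int)-a[200:320,90:300]).max(2).__gt__(60).sum())"
python3 -m jog '[{"grip":255,"travel":[-0.1,3,1],"twist":-0.2},{"grip":255,"travel":[-0.1,3,0],"twist":-0.2},{"grip":255,"travel":[-0.1,3,0],"twist":-0.2},{"grip":255,"travel":[-0.1,3,0],"twist":-0.2},{"grip":255,"travel":[-0.1,3,0],"twist":-0.2},{"grip":255,"travel":[-0.1,3,0],"twist":-0.2},{"grip":255,"travel":[-0.03,3.04,-1],"twist":-0.3},{"grip":255,"travel":[0,0,0],"twist":0}]'
python3 -m jog '[{"grip":255,"travel":[0,0,0],"twist":0},{"grip":255,"travel":[0,0,0],"twist":0}]'
python3 - <<'E'
from h import *
delta(scan_target('short',[.514,.2603,-.2]))
t,ct=look('top','top3');m=nongreen(t)
im,c=look('scene','s5');ms=nongreen(im)
for k,p in {'middle':[.533,.049,-.175],'long':[.637,.156,.185],'short':[.514,.2603,-.20]}.items(): print(k,fit(module(L[k]),p,[(ct,m)]),fit(module(L[k]),p,[(c,ms)]))
E
```

```text
time: 18.7
position: [0.4562, 0.0628, 0.226]
time: 19.5
position: [0.4562, 0.0628, 0.2261]
time: 20.3
position: [0.4562, 0.0628, 0.2261]
time: 21.1
position: [0.4562, 0.0628, 0.226]
time: 21.9
position: [0.4562, 0.0628, 0.2261]
0
time: 22.75
position: [0.4493, 0.2761, 0.2252]
tool_rot: [0.099, 0.995, 0.001, -0.0]
ft_force: [-0.7, -0.2, -2.3]
grip_width: 0.0258
time: 22.95
position: [0.4498, 0.2725, 0.226]
tool_rot: [0.1, 0.995, -0.0, -0.0]
ft_force: [0.2, -0.4, -2.2]
grip_width: 0.0258
pos [0.4498 0.2725 0.226 ] yaw 2.9404 -> travel cm [ 0.05  0.08 -0.  ] twist 0.07 q [ 0.33  0.42  1.7  -0.    1.02 -1.04]
middle (array([ 0.53299759,  0.04916202, -0.16030091]), np.float64(0.046722288438617365)) (array([0.52608716, 0.03157915, 0.37920025]), np.float64(0.42156535664242345))
long (array([0.63751883, 0.15701276, 0.1925353 ]), np.float64(0.049933924863130086)) (array([0.63780996, 0.15747861, 0.11885668]), np.float64(0.5858862847594155))
short (array([ 0.50252207,  0.26068888, -0.12533805]), np.float64(0.49397419537785336)) (array([ 0.51578552,  0.2591589 , -0.24038787]), np.float64(0.40606159361251426))
```

```bash
for i in 1 2 3 4 5; do python3 -m jog '[{"grip":255,"travel":[0,0,0],"twist":0},{"grip":255,"travel":[0,0,0],"twist":0},{"grip":255,"travel":[0,0,0],"twist":0},{"grip":255,"travel":[0,0,0],"twist":0},{"grip":255,"travel":[0,0,0],"twist":0},{"grip":255,"travel":[0,0,0],"twist":0},{"grip":255,"travel":[0,0,0],"twist":0},{"grip":255,"travel":[0,0,0],"twist":0}]' | head -2; done
python3 -c "
from h import *
im,c=look('scene','s6');a=cv2.imread('pics/s5.png')[:,:,::-1];print(np.abs(im[200:320,90:300].astype(int)-a[200:320,90:300]).max(2).__gt__(60).sum())"
python3 -m jog '[{"grip":255,"travel":[0,0,2.2],"twist":0},{"grip":255,"travel":[0,0,2.2],"twist":0},{"grip":255,"travel":[-0.5,3,0],"twist":1.2},{"grip":255,"travel":[-0.5,3,0],"twist":1.2},{"grip":255,"travel":[-0.5,3,0],"twist":1.2},{"grip":255,"travel":[-0.5,3,0],"twist":1},{"grip":255,"travel":[-0.1,0.93,0],"twist":0},{"grip":255,"travel":[0,0,0],"twist":0}]' | head -2
python3 -m jog '[{"grip":255,"travel":[0,0,0],"twist":0},{"grip":255,"travel":[0,0,0],"twist":0},{"grip":255,"travel":[0,0,0],"twist":0},{"grip":255,"travel":[0,0,0],"twist":0}]' | head -2
python3 - <<'E'
from h import *
delta((.4288,.4018,.1586,3.0205-np.pi))
E
```

```text
time: 23.85
position: [0.4499, 0.2732, 0.226]
time: 24.65
position: [0.4499, 0.2732, 0.2261]
time: 25.45
position: [0.4499, 0.2732, 0.2261]
time: 26.25
position: [0.4499, 0.2732, 0.226]
time: 27.05
position: [0.4499, 0.2732, 0.226]
5
time: 27.9
position: [0.4285, 0.4034, 0.2698]
time: 28.3
position: [0.4292, 0.4017, 0.2701]
pos [0.4292 0.4017 0.2701] yaw 3.0197 -> travel cm [-4.000e-02  1.000e-02 -1.115e+01] twist 0.04 q [ 0.56  0.45  1.5  -0.    1.19 -0.89]
```

```bash
python3 -m jog '[{"grip":255,"travel":[-0.04,0,-3],"twist":0},{"grip":255,"travel":[0,0,-2],"twist":0},{"grip":255,"travel":[0,0,-1.5],"twist":0},{"grip":255,"travel":[0,0,-1.5],"twist":0},{"grip":255,"travel":[0,0,-1.5],"twist":0},{"grip":255,"travel":[0,0,-1],"twist":0},{"grip":255,"travel":[0,0,-0.5],"twist":0},{"grip":255,"travel":[0,0,0],"twist":0}]'
python3 -m jog '[{"grip":255,"travel":[0,0,-0.1],"twist":0},{"grip":255,"travel":[0,0,0],"twist":0},{"grip":255,"travel":[0,0,0],"twist":0}]'
```

```text
time: 29.1
position: [0.4284, 0.4022, 0.1596]
tool_rot: [0.06, 0.998, -0.0, -0.0]
ft_force: [-0.1, 1.1, -1.4]
grip_width: 0.0257
time: 29.4
position: [0.4288, 0.4027, 0.1597]
tool_rot: [0.06, 0.998, 0.0, 0.001]
ft_force: [0.7, 0.2, -2.1]
grip_width: 0.0259
```

```bash
python3 -m jog '[{"grip":255,"travel":[0,0,-0.1],"twist":0},{"grip":255,"travel":[0,0,0],"twist":0},{"grip":255,"travel":[0,0,0],"twist":0},{"grip":180,"travel":[0,0,0],"twist":0},{"grip":100,"travel":[0,0,0],"twist":0},{"grip":0,"travel":[0,0,0],"twist":0},{"grip":0,"travel":[0,0,0],"twist":0},{"grip":0,"travel":[0,0,0],"twist":0}]' 35
python3 -m jog '[{"grip":0,"travel":[0,0,0],"twist":0},{"grip":0,"travel":[0,0,0],"twist":0},{"grip":0,"travel":[0,0,0],"twist":0},{"grip":0,"travel":[0,0,0],"twist":0},{"grip":0,"travel":[0,0,3],"twist":0},{"grip":0,"travel":[0,0,4],"twist":0},{"grip":0,"travel":[0,0,4],"twist":0}]'
python3 -m jog '[{"grip":0,"travel":[2.5,-4,0],"twist":0},{"grip":0,"travel":[2.5,-4,0],"twist":0},{"grip":0,"travel":[2.5,-4,0],"twist":0},{"grip":0,"travel":[2.5,-4,0],"twist":0},{"grip":0,"travel":[0,0,0],"twist":0},{"grip":0,"travel":[0,0,0],"twist":0}]'
python3 - <<'E'
from h import *
o=get_obs();print(o['position'],yaw(o),o['q'])
t,ct=look('top','top4');m=nongreen(t);im,c=look('scene','s7');w,cw=look('wrist','w6');mw=nongreen(w)
for k,p in {'middle':[.533,.049,-.175],'long':[.637,.156,.185],'short':[.514,.2603,-.20]}.items(): print(k,fit(module(L[k]),p,[(ct,m)]))
cv2.imwrite('pics/j2.png',np.hstack([cv2.resize(im[170:330,90:250,::-1],(384,384),interpolation=cv2.INTER_CUBIC),w[:,100:500,::-1]]))
E
```

```text
time: 30.2
position: [0.4284, 0.4024, 0.1579]
tool_rot: [0.06, 0.998, -0.0, -0.0]
ft_force: [0.4, 0.1, 0.2]
grip_width: 0.0497
time: 30.9
position: [0.4281, 0.4022, 0.2687]
tool_rot: [0.06, 0.998, -0.001, -0.001]
ft_force: [-0.3, 0.3, -0.0]
grip_width: 0.0866
time: 31.5
position: [0.5288, 0.2415, 0.2679]
tool_rot: [0.062, 0.998, 0.0, -0.0]
ft_force: [-0.4, -0.5, 0.5]
grip_width: 0.0868
[0.5288226  0.24147717 0.26793041] 3.018044732845482 [ 2.35935171e-01  4.42336973e-01  1.51771639e+00  6.62553472e-04
  1.18215063e+00 -1.21156435e+00]
middle (array([ 0.53299268,  0.04933861, -0.16379198]), np.float64(0.04467476769120804))
long (array([0.63751875, 0.15708172, 0.19645709]), np.float64(0.04938621340887628))
short (array([ 0.54201732,  0.25975806, -0.08565773]), np.float64(0.6832))
```

View pics/j2.png

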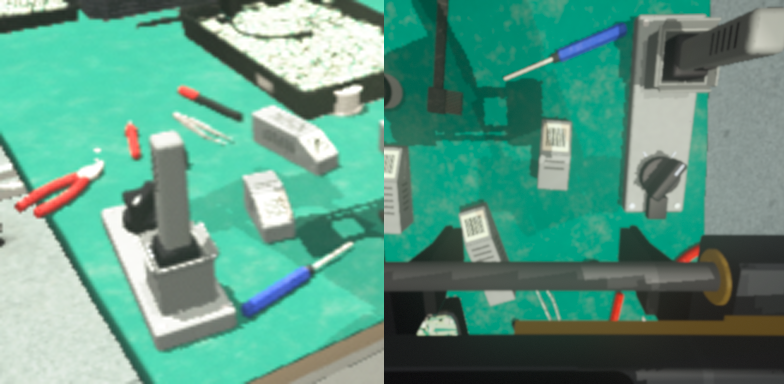

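Scanner is standing back in the holster and the selector is at its far stop. Now I'll fit the tray and refine the short module.

```bash
python3 - <<'E'
from h import *
c=cam('wrist');m=nongreen(cv2.imread('pics/w6.png')[:,:,::-1])
p,e=fit(module(.08),[.514,.26,-.2],[(c,m)]);print('short',p,e)
t=nongreen(cv2.imread('pics/top4.png')[:,:,::-1]);print('tray',fit(box(.17,.22,.014),[.528,-.111,.08],[(cam('top'),t)]))
p=(p+[.514,.2604,-.195])/2
delta((p[0]+.008*np.cos(p[2]),p[1]+.008*np.sin(p[2]),.036,p[2]))
E
```

```text
short [ 0.51356219  0.26035808 -0.18937627] 0.048547334373014506
tray (array([ 0.52883089, -0.10938288,  0.08322492]), np.float64(0.020981295744104123))
pos [0.5275 0.2435 0.2679] yaw 3.0225 -> travel cm [ -0.59   1.53 -23.19] twist -4.19 q [ 0.24  0.44  1.52  0.    1.18 -1.21]
```

```bash
python3 -m jog '[{"grip":0,"travel":[-0.6,1.55,-4.5],"twist":-4.2},{"grip":0,"travel":[0,0,-4.5],"twist":0},{"grip":0,"travel":[0,0,-4.5],"twist":0},{"grip":0,"travel":[0,0,-4.5],"twist":0},{"grip":0,"travel":[0,0,-3],"twist":0},{"grip":0,"travel":[0,0,-2.2],"twist":0},{"grip":0,"travel":[0,0,0],"twist":0},{"grip":120,"travel":[0,0,0],"twist":0}]' 30
python3 -m jog '[{"grip":255,"travel":[0,0,0],"twist":0},{"grip":255,"travel":[0,0,0],"twist":0},{"grip":255,"travel":[0,0,0],"twist":0},{"grip":255,"travel":[0,0,0],"twist":0},{"grip":255,"travel":[0,0,0],"twist":0},{"grip":255,"travel":[0,0,0],"twist":0},{"grip":255,"travel":[0,0,0],"twist":0},{"grip":255,"travel":[0,0,0],"twist":0}]' 30
python3 -m jog '[{"grip":255,"travel":[0,0,3],"twist":0},{"grip":255,"travel":[0,0,4],"twist":0},{"grip":255,"travel":[0,0,3],"twist":0},{"grip":255,"travel":[0,0,0],"twist":0},{"grip":255,"travel":[0,0,0],"twist":0}]'
python3 - <<'E'
from h import *
T=np.array([.5288,-.1094,.0832])
def slot(dx,dy,z): c,s=np.cos(T[2]),np.sin(T[2]); return (T[0]+dx*c-dy*s,T[1]+dx*s+dy*c,z,T[2])
delta(slot(.008,.065,.041))
E
```

```text
time: 32.45
position: [0.522, 0.2591, 0.0362]
tool_rot: [0.096, 0.995, -0.0, -0.0]
ft_force: [-0.6, -0.0, -0.1]
grip_width: 0.0841
time: 33.25
position: [0.5227, 0.2581, 0.0362]
tool_rot: [0.097, 0.995, 0.0, 0.0]
ft_force: [0.7, 0.3, 1.3]
grip_width: 0.0359
time: 33.75
position: [0.5222, 0.2578, 0.136]
tool_rot: [0.097, 0.995, -0.0, 0.0]
ft_force: [-0.2, -0.1, -1.9]
grip_width: 0.0358
pos [0.5222 0.2578 0.136 ] yaw 2.9477 -> travel cm [  0.92 -30.18  -9.5 ] twist 15.87 q [ 0.27  0.61  1.64 -0.    0.89 -1.11]
```

```bash
python3 -m jog '[{"grip":255,"travel":[0.1,-3.8,0],"twist":2},{"grip":255,"travel":[0.1,-3.8,0],"twist":2},{"grip":255,"travel":[0.1,-3.8,0],"twist":2},{"grip":255,"travel":[0.1,-3.8,0],"twist":2},{"grip":255,"travel":[0.1,-3.8,0],"twist":2},{"grip":255,"travel":[0.1,-3.8,0],"twist":2},{"grip":255,"travel":[0.1,-3.8,0],"twist":2},{"grip":255,"travel":[0.2,-3.6,0],"twist":1.9}]' | head -2
python3 -m jog '[{"grip":255,"travel":[0,0,-3],"twist":0},{"grip":255,"travel":[0,0,-3],"twist":0},{"grip":255,"travel":[0,0,-2],"twist":0},{"grip":255,"travel":[0,0,-1],"twist":0},{"grip":255,"travel":[0,0,-0.5],"twist":0},{"grip":255,"travel":[0,0,0],"twist":0},{"grip":255,"travel":[0,0,0],"twist":0}]'
```

```text
time: 34.55
position: [0.5296, -0.0453, 0.1338]
time: 35.25
position: [0.5317, -0.0439, 0.0411]
tool_rot: [-0.042, 0.999, -0.0, 0.0]
ft_force: [-0.4, 0.1, -1.9]
grip_width: 0.0358
```

```bash
python3 -m jog '[{"grip":255,"travel":[0,0,-0.1],"twist":0},{"grip":255,"travel":[0,0,0],"twist":0},{"grip":105,"travel":[0,0,0],"twist":0},{"grip":105,"travel":[0,0,0],"twist":0},{"grip":105,"travel":[0,0,0],"twist":0},{"grip":105,"travel":[0,0,0],"twist":0},{"grip":105,"travel":[0,0,3],"twist":0},{"grip":0,"travel":[0,0,4],"twist":0}]'
python3 -m jog '[{"grip":0,"travel":[0,0,4],"twist":0},{"grip":0,"travel":[0,0,4],"twist":0},{"grip":0,"travel":[3,1.5,4],"twist":-3},{"grip":0,"travel":[3,3,0],"twist":-4},{"grip":0,"travel":[0,3,0],"twist":-4},{"grip":0,"travel":[0,2.5,0],"twist":-4},{"grip":0,"travel":[0,0,0],"twist":0},{"grip":0,"travel":[0,0,0],"twist":0}]'
python3 - <<'E'
from h import *
o=get_obs();print(o['position'],yaw(o))
w,cw=look('wrist','w7');t,ct=look('top','top5');mw=nongreen(w);m=nongreen(t)
p,e=fit(module(.105),[.533,.0493,-.17],[(cw,mw)]);print('mid w',p,e)
print('mid t',fit(module(.105),[.533,.0493,-.17],[(ct,m)]));print('long t',fit(module(.13),[.637,.157,.19],[(ct,m)]),fit(module(.13),[.637,.157,.19],[(cw,mw)]))
delta((.533,.0493,.036,-.17))
E
```

```text
time: 36.05
position: [0.5298, -0.0436, 0.109]
tool_rot: [-0.042, 0.999, 0.001, -0.003]
ft_force: [-0.4, 0.4, -0.5]
grip_width: 0.0541
time: 36.85
position: [0.5899, 0.0556, 0.2282]
tool_rot: [0.088, 0.996, -0.0, -0.0]
ft_force: [0.9, -0.5, -0.3]
grip_width: 0.0874
[0.58991    0.05562321 0.22819275] 2.9657710017321133
mid w [ 0.53358687  0.04933856 -0.17419688] 0.02971922535683169
mid t (array([ 0.50875302,  0.05442598, -0.72465091]), np.float64(0.7222842506239328))
long t (array([ 0.65305255,  0.15874775, -0.59300505]), np.float64(0.6819195806145781)) (array([0.63965579, 0.15713256, 0.17404662]), np.float64(0.21664923195507346))
pos [0.5901 0.0545 0.2282] yaw 2.9635 -> travel cm [ -5.71  -0.52 -19.22] twist 0.47 q [-0.1   0.5   1.53 -0.    1.11 -1.49]
```

View pics/w7.png

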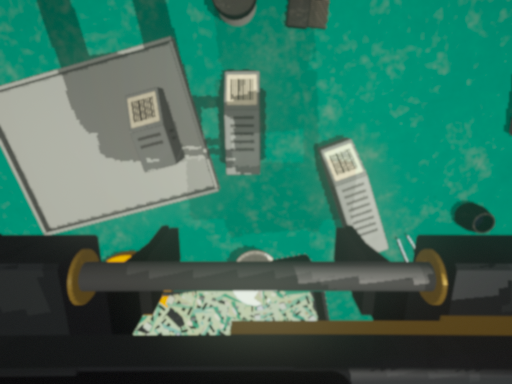

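```bash
python3 -m jog '[{"grip":79,"travel":[-2,-0.5,0],"twist":-0.2},{"grip":79,"travel":[-3.7,0,-4],"twist":0},{"grip":79,"travel":[0,0,-4],"twist":0},{"grip":79,"travel":[0,0,-3],"twist":0},{"grip":79,"travel":[0,0,-3],"twist":0},{"grip":79,"travel":[0,0,-3],"twist":0},{"grip":79,"travel":[0,0,-2],"twist":0},{"grip":79,"travel":[0,0,0],"twist":0}]' 30
python3 -m jog '[{"grip":255,"travel":[0,0,0],"twist":0},{"grip":255,"travel":[0,0,0],"twist":0},{"grip":255,"travel":[0,0,0],"twist":0},{"grip":255,"travel":[0,0,0],"twist":0},{"grip":255,"travel":[0,0,0],"twist":0},{"grip":255,"travel":[0,0,0],"twist":0}]' 30
python3 -m jog '[{"grip":255,"travel":[0,0,3],"twist":0},{"grip":255,"travel":[0,0,4],"twist":0},{"grip":255,"travel":[0,0,4],"twist":0},{"grip":255,"travel":[0,0,0],"twist":0},{"grip":255,"travel":[0,0,0],"twist":0}]'
python3 - <<'E'
from h import *
T=np.array([.5288,-.1094,.0832])
def slot(dx,dy,z): c,s=np.cos(T[2]),np.sin(T[2]); return (T[0]+dx*c-dy*s,T[1]+dx*s+dy*c,z,T[2])
delta(slot(0,0,.0425))
E
```

```text
time: 37.75
position: [0.5346, 0.0492, 0.0392]
tool_rot: [0.091, 0.996, -0.0, -0.003]
ft_force: [0.5, -0.3, -0.9]
grip_width: 0.0601
time: 38.35
position: [0.537, 0.0502, 0.0428]
tool_rot: [0.09, 0.996, -0.0, 0.001]
ft_force: [-1.2, -0.4, 5.8]
grip_width: 0.036
time: 38.85
position: [0.5363, 0.0505, 0.1523]
tool_rot: [0.091, 0.996, 0.0, 0.001]
ft_force: [-0.2, 0.3, -2.1]
grip_width: 0.0355
pos [0.5363 0.0505 0.1523] yaw 2.9601 -> travel cm [ -0.75 -15.99 -10.98] twist 15.17 q [-0.11  0.54  1.74  0.    0.86 -1.5 ]
```

```bash
python3 -m jog '[{"grip":255,"travel":[-0.2,-3.2,0],"twist":3},{"grip":255,"travel":[-0.2,-3.2,0],"twist":3},{"grip":255,"travel":[-0.2,-3.2,0],"twist":3},{"grip":255,"travel":[-0.15,-3.2,0],"twist":3},{"grip":255,"travel":[0,-3.2,0],"twist":3.2},{"grip":255,"travel":[0,0,-3],"twist":0},{"grip":255,"travel":[0,0,-3],"twist":0},{"grip":255,"travel":[0,0,-2],"twist":0}]' | head -2
python3 -m jog '[{"grip":255,"travel":[0,0,-1],"twist":0},{"grip":255,"travel":[0,0,0],"twist":0},{"grip":255,"travel":[0,0,0],"twist":0}]'
python3 -m jog '[{"grip":255,"travel":[0,0,-0.5],"twist":0},{"grip":255,"travel":[0,0,-0.2],"twist":0},{"grip":255,"travel":[0,0,-0.2],"twist":0},{"grip":255,"travel":[0,0,0],"twist":0},{"grip":255,"travel":[0,0,0],"twist":0}]'
python3 -c "
from h import *
im,c=look('scene','s8');cv2.imwrite('pics/s8c.png',cv2.resize(im[150:290,200:380,::-1],None,fx=4,fy=4,interpolation=cv2.INTER_CUBIC))"
```

```text
time: 39.65
position: [0.526, -0.1091, 0.0678]
time: 39.95
position: [0.5287, -0.1094, 0.0613]
tool_rot: [-0.042, 0.999, 0.0, -0.0]
ft_force: [0.9, -0.8, -1.9]
grip_width: 0.0356
time: 40.45
position: [0.5289, -0.1097, 0.0529]
tool_rot: [-0.042, 0.999, -0.0, 0.0]
ft_force: [0.0, -0.8, -1.4]
grip_width: 0.0357
```

View pics/s8c.png

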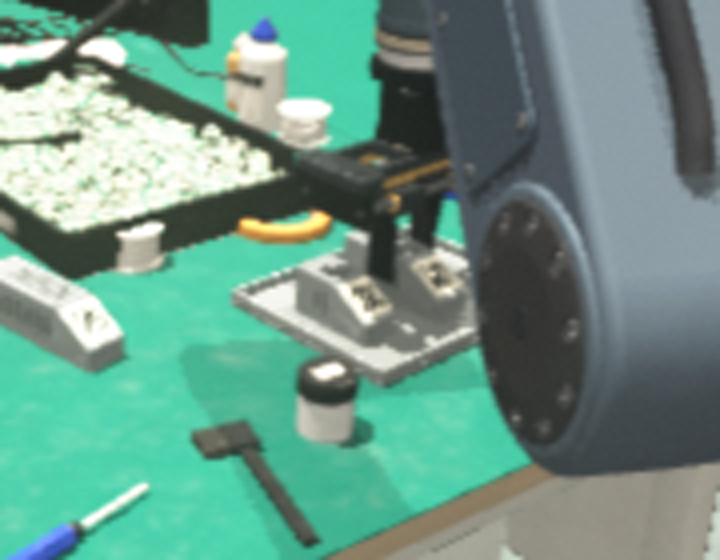

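```bash
python3 -m jog '[{"grip":255,"travel":[0,0,-0.4],"twist":0},{"grip":255,"travel":[0,0,-0.2],"twist":0},{"grip":255,"travel":[0,0,0],"twist":0},{"grip":255,"travel":[0,0,0],"twist":0}]'
python3 -m jog '[{"grip":255,"travel":[0,0,-0.2],"twist":0},{"grip":255,"travel":[0,0,0],"twist":0},{"grip":255,"travel":[0,0,0],"twist":0}]'
```

```text
time: 40.9
position: [0.5287, -0.1096, 0.0468]
tool_rot: [-0.042, 0.999, -0.0, 0.0]
ft_force: [-1.1, -0.6, 0.8]
grip_width: 0.0355
time: 41.2
position: [0.5288, -0.1096, 0.0468]
tool_rot: [-0.042, 0.999, -0.0, 0.0]
ft_force: [-2.9, 1.0, 16.8]
grip_width: 0.0357
```

```bash
python3 -m jog '[{"grip":255,"travel":[0,0,0.2],"twist":0},{"grip":105,"travel":[0,0,0],"twist":0},{"grip":105,"travel":[0,0,0],"twist":0},{"grip":105,"travel":[0,0,0],"twist":0},{"grip":105,"travel":[0,0,0],"twist":0},{"grip":105,"travel":[0,0,2],"twist":0},{"grip":105,"travel":[0,0,4],"twist":0},{"grip":0,"travel":[0,0,4],"twist":0}]'
python3 -m jog '[{"grip":0,"travel":[2.5,4,3],"twist":0},{"grip":0,"travel":[2.5,4,3],"twist":1},{"grip":0,"travel":[2.5,4,0],"twist":1},{"grip":0,"travel":[2.5,4,0],"twist":1},{"grip":0,"travel":[2.5,4,0],"twist":1},{"grip":0,"travel":[2.5,4,0],"twist":1},{"grip":0,"travel":[0,0,0],"twist":1},{"grip":0,"travel":[0,0,0],"twist":0}]'
python3 - <<'E'
from h import *
w,cw=look('wrist','w8');t,ct=look('top','top6')
print(fit(module(.13),[.637,.157,.19],[(cw,nongreen(w))]))
delta((.6375,.157,.037,.19))
E
```

```text
time: 42.0
position: [0.528, -0.1094, 0.1468]
tool_rot: [-0.042, 0.999, 0.001, -0.001]
ft_force: [1.0, -0.2, 0.8]
grip_width: 0.054
time: 42.8
position: [0.6731, 0.1229, 0.1994]
tool_rot: [-0.095, 0.995, -0.0, -0.001]
ft_force: [-1.2, 0.0, -0.5]
grip_width: 0.0873
(array([0.63793919, 0.15709951, 0.19291723]), np.float64(0.04513609869277346))
pos [0.6725 0.121  0.1997] yaw -2.9541 -> travel cm [ -3.5    3.6  -16.27] twist 0.14 q [ 0.02  0.66  1.31 -0.    1.17 -1.74]
```

View pics/w8.png

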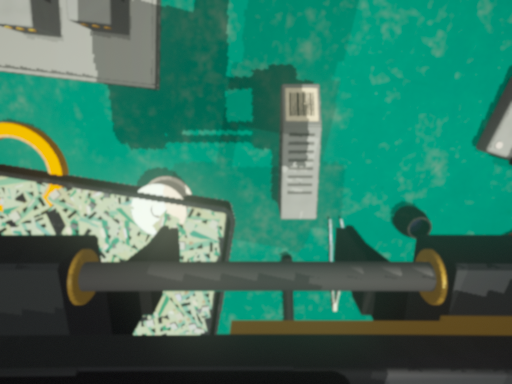

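```bash
python3 - <<'E'
from h import *
print(proj(cam('wrist'),[[.6,.343,.02],[.599,.35,.02],[.609,.418,.02]]),unproj(cam('wrist'),[[495,150],[232,205],[175,180]],.02))
E
python3 -m jog '[{"grip":40,"travel":[-3.45,3.6,0],"twist":0},{"grip":40,"travel":[0,0,-4],"twist":0},{"grip":40,"travel":[0,0,-4],"twist":0},{"grip":40,"travel":[0,0,-3],"twist":0},{"grip":40,"travel":[0,0,-3],"twist":0},{"grip":40,"travel":[0,0,-2.2],"twist":0},{"grip":40,"travel":[0,0,0],"twist":0},{"grip":40,"travel":[0,0,0],"twist":0}]' 35
python3 -m jog '[{"grip":255,"travel":[0,0,0],"twist":0},{"grip":255,"travel":[0,0,0],"twist":0},{"grip":255,"travel":[0,0,0],"twist":0},{"grip":255,"travel":[0,0,0],"twist":0},{"grip":255,"travel":[0,0,0],"twist":0},{"grip":255,"travel":[0,0,0],"twist":0},{"grip":255,"travel":[0,0,0],"twist":0},{"grip":255,"travel":[0,0,0],"twist":0}]' 35
```

```text
[[488.0452183  149.2559549 ]
 [495.11483993 149.54900853]
 [555.30665483 171.34824123]] [[0.59944881 0.35006469 0.02      ]
 [0.70594673 0.09945204 0.02      ]
 [0.68999233 0.03674069 0.02      ]]
time: 43.7
position: [0.6388, 0.1566, 0.0386]
tool_rot: [-0.093, 0.996, -0.0, -0.0]
ft_force: [0.2, -0.8, 0.3]
grip_width: 0.0734
time: 44.5
position: [0.639, 0.1582, 0.0386]
tool_rot: [-0.094, 0.996, 0.0, 0.0]
ft_force: [-1.3, 1.6, 2.3]
grip_width: 0.0354
```

```bash
python3 -m jog '[{"grip":255,"travel":[0,0,3],"twist":0},{"grip":255,"travel":[0,0,4],"twist":0},{"grip":255,"travel":[0,0,4],"twist":0},{"grip":255,"travel":[-2,0,0],"twist":0},{"grip":255,"travel":[0,0,0],"twist":0},{"grip":255,"travel":[0,0,0],"twist":0}]'
python3 - <<'E'
from h import *
T=np.array([.5288,-.1094,.0832])
def slot(dx,dy,z): c,s=np.cos(T[2]),np.sin(T[2]); return (T[0]+dx*c-dy*s,T[1]+dx*s+dy*c,z,T[2])
delta(slot(0.001,-.066,.0435))
E
```

```text
time: 45.1
position: [0.6179, 0.1578, 0.1471]
tool_rot: [-0.094, 0.996, -0.0, -0.001]
ft_force: [0.7, 0.0, -3.1]
grip_width: 0.0358
pos [0.6179 0.1578 0.1471] yaw -2.953 -> travel cm [ -8.26 -33.29 -10.36] twist -6.04 q [ 0.08  0.66  1.48 -0.    1.   -1.68]
```

```bash
python3 -m jog '[{"grip":255,"travel":[-1.1,-4.2,0],"twist":-0.8},{"grip":255,"travel":[-1.1,-4.2,0],"twist":-0.8},{"grip":255,"travel":[-1.1,-4.2,0],"twist":-0.8},{"grip":255,"travel":[-1.1,-4.2,0],"twist":-0.8},{"grip":255,"travel":[-1,-4.2,0],"twist":-0.8},{"grip":255,"travel":[-1,-4.2,0],"twist":-0.8},{"grip":255,"travel":[-1,-4.1,0],"twist":-0.6},{"grip":255,"travel":[-0.86,-4,0],"twist":-0.6}]'|head -2
python3 -m jog '[{"grip":255,"travel":[0,0,-3],"twist":0},{"grip":255,"travel":[0,0,-3],"twist":0},{"grip":255,"travel":[0,0,-2.5],"twist":0},{"grip":255,"travel":[0,0,-1],"twist":0},{"grip":255,"travel":[0,0,-0.5],"twist":0},{"grip":255,"travel":[0,0,-0.2],"twist":0},{"grip":255,"travel":[0,0,0],"twist":0},{"grip":255,"travel":[0,0,0],"twist":0}]'
```

```text
time: 45.9
position: [0.5358, -0.1771, 0.1467]
time: 46.7
position: [0.5373, -0.1754, 0.0473]
tool_rot: [-0.042, 0.999, -0.001, 0.001]
ft_force: [-0.3, 0.3, -3.3]
grip_width: 0.0356
```

```bash
python3 -m jog '[{"grip":255,"travel":[0,0,-0.3],"twist":0},{"grip":255,"travel":[0,0,0],"twist":0},{"grip":255,"travel":[0,0,0],"twist":0}]'
python3 -m jog '[{"grip":255,"travel":[0,0,-0.1],"twist":0},{"grip":255,"travel":[0,0,0],"twist":0},{"grip":255,"travel":[0,0,0],"twist":0}]'
```

```text
time: 47.0
position: [0.5365, -0.1751, 0.0436]
tool_rot: [-0.042, 0.999, -0.0, 0.0]
ft_force: [-0.5, -0.7, -3.1]
grip_width: 0.0359
time: 47.3
position: [0.5366, -0.1752, 0.0425]
tool_rot: [-0.042, 0.999, -0.0, 0.0]
ft_force: [-0.2, 0.1, 0.0]
grip_width: 0.0358
```

```bash
python3 -m jog '[{"grip":105,"travel":[0,0,0],"twist":0},{"grip":105,"travel":[0,0,0],"twist":0},{"grip":105,"travel":[0,0,0],"twist":0},{"grip":105,"travel":[0,0,0],"twist":0},{"grip":105,"travel":[0,0,2],"twist":0},{"grip":105,"travel":[0,0,4],"twist":0},{"grip":0,"travel":[0,0,4],"twist":0},{"grip":0,"travel":[0,0,4],"twist":0}]'
python3 -m jog '[{"grip":0,"travel":[0,0,4],"twist":0},{"grip":0,"travel":[0,0,2.7],"twist":0},{"grip":0,"travel":[0.1,4,0],"twist":-3.3},{"grip":0,"travel":[0.1,4,0],"twist":-3.3},{"grip":0,"travel":[0.1,4,0],"twist":-3.3},{"grip":0,"travel":[0.1,4,0],"twist":-3.3},{"grip":0,"travel":[0.1,4,0],"twist":-3.3},{"grip":0,"travel":[0.1,4,0],"twist":-3.3}]' | head -2
python3 -m jog '[{"grip":0,"travel":[0.1,4,0],"twist":-3.3},{"grip":0,"travel":[0.1,4,0],"twist":-3.3},{"grip":0,"travel":[0.1,4,0],"twist":-3.3},{"grip":0,"travel":[0.1,4,0],"twist":-3.3},{"grip":0,"travel":[0.1,4,0],"twist":-3.3},{"grip":0,"travel":[0.1,4,0],"twist":-3.3},{"grip":0,"travel":[0.1,4,0],"twist":-3.3},{"grip":0,"travel":[0.1,4,0],"twist":-2.6}]' | head -2
python3 -m jog '[{"grip":0,"travel":[0,0,0],"twist":0},{"grip":0,"travel":[0,0,0],"twist":0},{"grip":0,"travel":[0,0,0],"twist":0}]' | head -2
python3 - <<'E'
from h import *
t,c=look('top','top7')
cv2.imwrite('pics/top7c.png',cv2.resize(t[130:290,90:410,::-1],(800,400),interpolation=cv2.INTER_CUBIC))
delta((.5525,.3865,.0645,2.43-np.pi))
E
```

```text
time: 48.1
position: [0.536, -0.1749, 0.1836]
tool_rot: [-0.042, 0.999, 0.0, -0.0]
ft_force: [1.0, -0.9, -0.4]
grip_width: 0.0603
time: 48.9
position: [0.542, 0.0665, 0.2494]
time: 49.7
position: [0.55, 0.3865, 0.2492]
time: 50.0
position: [0.5501, 0.3837, 0.249]
pos [0.5503 0.3834 0.2492] yaw 2.43 -> travel cm [  0.22   0.31 -18.47] twist 0.0 q [ 0.44  0.59  1.3  -0.    1.25 -0.42]
```

View pics/top7c.png

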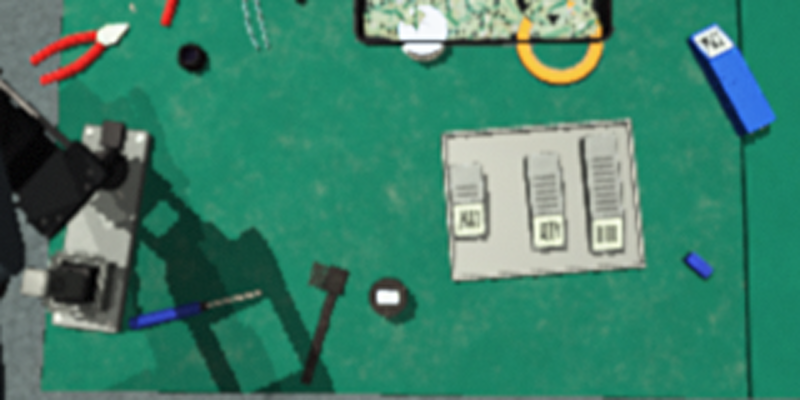

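```bash
python3 - <<'E'
from h import *
c=cam('top');T=np.array([.5288,-.1094,.0832]);cs,s=np.cos(T[2]),np.sin(T[2])
A=np.array([[470,219],[548,232],[607,234],[452,168],[484,166],[455,235],[486,237]])/2.5+[90,130]
P=np.r_[unproj(c,A[:3],.035),unproj(c,A[3:5],.046),unproj(c,A[5:],.024)]
d=P[:,:2]-T[:2];print(np.c_[d[:,0]*cs+d[:,1]*s,-d[:,0]*s+d[:,1]*cs].round(4))
im=cv2.imread('pics/top6.png');t=cv2.imread('pics/top7.png')
cv2.imwrite('pics/cmp.png',np.hstack([cv2.resize(x[170:250,260:355],None,fx=4.2,fy=4.2,interpolation=cv2.INTER_CUBIC) for x in(im,t)]))
E
```

```text
[[-0.0185  0.0843]
 [-0.0394 -0.0016]
 [-0.0464 -0.0673]
 [ 0.039   0.1004]
 [ 0.0387  0.0646]
 [-0.0346  0.1021]
 [-0.0394  0.0674]]
```

All three are in the tray, but the short one was displaced and now sits close to the +y wall. I'll turn the selector back first, then re-centre it.

```bash
python3 -m jog '[{"grip":0,"travel":[0.22,0.3,-3],"twist":0},{"grip":0,"travel":[0,0,-4],"twist":0},{"grip":0,"travel":[0,0,-4],"twist":0},{"grip":0,"travel":[0,0,-4],"twist":0},{"grip":0,"travel":[0,0,-2],"twist":0},{"grip":0,"travel":[0,0,-1.4],"twist":0},{"grip":120,"travel":[0,0,0],"twist":0},{"grip":200,"travel":[0,0,0],"twist":0}]' 30
python3 -m jog '[{"grip":255,"travel":[0,0,0],"twist":0},{"grip":255,"travel":[0,0,0],"twist":0},{"grip":255,"travel":[0,0,0],"twist":0},{"grip":255,"travel":[0,0,0],"twist":0},{"grip":255,"travel":[0,0,0],"twist":0},{"grip":255,"travel":[0,0,0],"twist":0},{"grip":255,"travel":[0,0,0],"twist":0},{"grip":255,"travel":[0,0,0],"twist":0}]' 30
python3 -m jog '[{"grip":255,"travel":[0,0,0],"twist":0},{"grip":255,"travel":[0,0,0],"twist":0},{"grip":255,"travel":[0,0,0],"twist":0},{"grip":255,"travel":[0,0,0],"twist":0}]' 30
```

```text
time: 50.85
position: [0.5536, 0.3876, 0.0663]
tool_rot: [0.348, 0.937, 0.001, 0.001]
ft_force: [-0.5, 0.7, 0.6]
grip_width: 0.0781
time: 51.65
position: [0.5527, 0.388, 0.0652]
tool_rot: [0.348, 0.938, 0.0, 0.0]
ft_force: [2.5, 6.0, -0.8]
grip_width: 0.0148
time: 52.05
position: [0.5531, 0.3885, 0.0653]
tool_rot: [0.348, 0.938, 0.001, 0.0]
ft_force: [1.9, 4.1, -2.8]
grip_width: 0.0141
```

```bash
python3 -m jog '[{"grip":255,"travel":[0.05,0.15,0],"twist":8},{"grip":255,"travel":[0,0,0],"twist":8},{"grip":255,"travel":[0,0,0],"twist":8},{"grip":255,"travel":[0,0,0],"twist":8},{"grip":255,"travel":[0,0,0],"twist":8},{"grip":255,"travel":[0,0,0],"twist":8},{"grip":255,"travel":[0,0,0],"twist":8},{"grip":255,"travel":[0,0,0],"twist":8}]'
python3 -m jog '[{"grip":255,"travel":[0,0,0],"twist":4},{"grip":255,"travel":[0,0,0],"twist":0},{"grip":0,"travel":[0,0,0],"twist":0},{"grip":0,"travel":[0,0,0],"twist":0},{"grip":0,"travel":[0,0,0],"twist":0},{"grip":0,"travel":[0,0,0],"twist":0},{"grip":0,"travel":[0,0,0],"twist":0},{"grip":0,"travel":[0,0,0],"twist":0}]'
python3 -m jog '[{"grip":0,"travel":[0,0,3],"twist":0},{"grip":0,"travel":[0,0,4],"twist":0},{"grip":0,"travel":[0,0,4],"twist":0},{"grip":0,"travel":[0,0,4],"twist":0},{"grip":0,"travel":[0,0,3],"twist":0},{"grip":0,"travel":[0,0,0],"twist":0},{"grip":0,"travel":[0,0,0],"twist":0}]'
python3 - <<'E'
from h import *
w,c=look('wrist','w9'); o=get_obs(); print(o['position'],yaw(o))
# bar orientation: dark pixels near the selector, compare with w1 (start) picture: correlate after projecting to plane z=.06
g=np.stack(np.meshgrid(np.linspace(-.035,.035,71),np.linspace(-.035,.035,71)),-1).reshape(-1,2)
def patch(im,c):
    uv=proj(c,np.c_[g+[.553,.388],np.full(len(g),.055)]).astype(np.float32)
    return cv2.remap(cv2.cvtColor(im,cv2.COLOR_RGB2GRAY),uv[:,0].reshape(71,71),uv[:,1].reshape(71,71),cv2.INTER_LINEAR).astype(float)
def cc(p,y,z): return cam('wrist',dict(position=np.array(p),tool_rot=(Ro.from_euler('z',y)*Ro.from_euler('x',np.pi)).as_quat()))
p9=patch(w,c)
p1=patch(cv2.imread('pics/w1.png')[:,:,::-1],cc([.54555,.39003,.24406],-2.6233,0))
p2=patch(cv2.imread('pics/w2.png')[:,:,::-1],cc([.55204,.38326,.25362],2.4344,0))
print('corr start',np.corrcoef(p9.ravel(),p1.ravel())[0,1],'corr far',np.corrcoef(p9.ravel(),p2.ravel())[0,1])
E
```

```text
time: 52.85
position: [0.5528, 0.3864, 0.0653]
tool_rot: [-0.205, 0.979, -0.003, -0.001]
ft_force: [1.1, -6.1, 0.8]
grip_width: 0.0136
time: 53.65
position: [0.553, 0.3896, 0.0653]
tool_rot: [-0.236, 0.972, 0.0, -0.0]
ft_force: [-0.7, -0.6, -1.6]
grip_width: 0.0538
time: 54.35
position: [0.553, 0.3895, 0.246]
tool_rot: [-0.236, 0.972, 0.0, 0.001]
ft_force: [-0.6, 0.6, -0.1]
grip_width: 0.0868
[0.55228546 0.38908053 0.24441798] -2.6651579269377064
corr start 0.74970608584253 corr far 0.4756010851230656
```

```bash
python3 -m jog '[{"grip":0,"travel":[0.3,-4,0],"twist":-2.2},{"grip":0,"travel":[0.3,-4,0],"twist":-2.2},{"grip":0,"travel":[0.3,-4,0],"twist":-2.2},{"grip":0,"travel":[0.3,-4,0],"twist":-2.2},{"grip":0,"travel":[0.3,-4,0],"twist":-2.2},{"grip":0,"travel":[0.3,-4,0],"twist":-2.2},{"grip":0,"travel":[0.4,-4,0],"twist":-2.2},{"grip":0,"travel":[0.4,-4,-0.8],"twist":-2.2}]' | head -2
python3 -m jog '[{"grip":0,"travel":[0.4,-4,-0.8],"twist":-2.2},{"grip":0,"travel":[0.4,-4,0],"twist":-2.2},{"grip":0,"travel":[0.3,-1.9,0],"twist":-0.5},{"grip":0,"travel":[0,0,0],"twist":0},{"grip":0,"travel":[0,0,0],"twist":0},{"grip":0,"travel":[0,0,0],"twist":0}]' | head -2
python3 - <<'E'
from h import *
w,c=look('wrist','w10');T=np.array([.5288,-.1094,.0832]);cs,s=np.cos(T[2]),np.sin(T[2])
def tr(P): d=P[:,:2]-T[:2]; return np.c_[d[:,0]*cs+d[:,1]*s,-d[:,0]*s+d[:,1]*cs].round(4)
for t in('short_center','short_label','middle_center','long_center','middle_label','long_label'):
    r=search_frame(t,'wrist')[:3]; print(t,[(x['p'],x['at']) for x in r], tr(np.array([x['at'] for x in r])) if r else '')
# edges: canny quads of labels (bright warm) 
hsv=cv2.cvtColor(w,cv2.COLOR_RGB2HSV); b=w.astype(int)
uv=proj(c,place(module(.08),[T[0]+.002*cs-.0838*s,T[1]+.002*s+.0838*cs,T[2]-.03],.004));print(uv.round(0).tolist())
lab=((b.min(2)>150)&((b[:,:,0]-b[:,:,2])>15)).astype(np.uint8);lab=cv2.morphologyEx(lab,cv2.MORPH_CLOSE,np.ones((7,7)))
for cn in cv2.findContours(lab,0,2)[0]:
    if cv2.contourArea(cn)>200: r=cv2.minAreaRect(cn); P=unproj(c,[r[0]],.035); print(np.round(r[0],1),np.round(r[1],1),round(r[2],1),tr(P))
E
```

```text
time: 55.2
position: [0.5785, 0.0679, 0.2359]
time: 55.8
position: [0.5892, -0.0282, 0.2283]
short_center [(0.86, [0.5229, -0.0232, 0.043])] [[0.0013 0.0864]]
short_label [(0.58, [0.5228, -0.0283, 0.0415])] [[0.0008 0.0813]]
middle_center [(0.85, [0.5255, -0.1114, 0.0486])] [[-0.0035 -0.0017]]
long_center [(0.87, [0.6639, -0.3074, 0.0148]), (0.56, [0.5305, -0.1728, 0.0503])] [[ 0.1182 -0.2085]
 [-0.0036 -0.0633]]
middle_label [(0.64, [0.5269, -0.1066, 0.0439])] [[-0.0017  0.0029]]
long_label [(0.98, [0.6644, -0.3036, 0.0149]), (0.91, [0.5307, -0.1724, 0.0429])] [[ 0.119  -0.2048]
 [-0.0033 -0.0629]]
[[249.0, 74.0], [282.0, 75.0], [249.0, 72.0], [284.0, 73.0], [247.0, 111.0], [284.0, 112.0], [246.0, 154.0], [281.0, 155.0], [247.0, 148.0], [279.0, 149.0]]
[161.5 322. ] [24. 47.] 90.0 [[ 0.2521 -0.0423]]
[213.5 316.4] [35.9 43.9] 27.6 [[0.2442 0.0222]]
[178.5  72.5] [29. 29.] 0.0 [[-0.0372 -0.0021]]
```

```bash
python3 - <<'E'
from h import *
T=np.array([.5288,-.1094,.0832]);c,s=np.cos(T[2]),np.sin(T[2])
for x,y in((.009,.0838),(.008,.064)): delta((T[0]+x*c-y*s,T[1]+x*s+y*c,.047,T[2]-.02))
E
```

```text
pos [ 0.5901 -0.0289  0.2295] yaw -3.0569 -> travel cm [ -5.93   0.38 -18.25] twist -1.23 q [-0.24  0.5   1.54  0.    1.11 -1.89]
pos [ 0.5901 -0.0289  0.2295] yaw -3.0569 -> travel cm [ -5.86  -1.6  -18.25] twist -1.23 q [-0.24  0.5   1.54  0.    1.11 -1.89]
```

```bash
python3 -m jog '[{"grip":79,"travel":[-3,0.4,0],"twist":-1.2},{"grip":79,"travel":[-2.9,0,0],"twist":0},{"grip":79,"travel":[0,0,-4],"twist":0},{"grip":79,"travel":[0,0,-4],"twist":0},{"grip":79,"travel":[0,0,-4],"twist":0},{"grip":79,"travel":[0,0,-3.5],"twist":0},{"grip":79,"travel":[0,0,-2.7],"twist":0},{"grip":79,"travel":[0,0,0],"twist":0}]' 25
python3 -m jog '[{"grip":255,"travel":[0,0,0],"twist":0},{"grip":255,"travel":[0,0,0],"twist":0},{"grip":255,"travel":[0,0,0],"twist":0},{"grip":255,"travel":[0,0,0],"twist":0},{"grip":255,"travel":[0,0,0],"twist":0},{"grip":255,"travel":[0,0,0],"twist":0}]'
python3 -m jog '[{"grip":255,"travel":[0,0,1],"twist":0},{"grip":255,"travel":[0.1,-1,0],"twist":0.6},{"grip":255,"travel":[0.1,-0.95,0],"twist":0.6},{"grip":255,"travel":[0,0,0],"twist":0},{"grip":255,"travel":[0,0,-0.5],"twist":0},{"grip":255,"travel":[0,0,-0.3],"twist":0},{"grip":255,"travel":[0,0,0],"twist":0},{"grip":255,"travel":[0,0,0],"twist":0}]'
```

```text
time: 56.95
position: [0.5288, -0.025, 0.0443]
tool_rot: [-0.031, 1.0, 0.001, -0.003]
ft_force: [-0.7, -0.0, -0.2]
grip_width: 0.0603
time: 57.55
position: [0.532, -0.0255, 0.0488]
tool_rot: [-0.031, 1.0, -0.0, 0.001]
ft_force: [0.0, 2.1, 7.8]
grip_width: 0.0355
time: 58.35
position: [0.5328, -0.0448, 0.0488]
tool_rot: [-0.042, 0.999, 0.0, -0.0]
ft_force: [-0.2, -0.8, -2.7]
grip_width: 0.0358
```

```bash
for i in 1 2 3; do python3 -m jog '[{"grip":255,"travel":[0,0,-0.1],"twist":0},{"grip":255,"travel":[0,0,0],"twist":0},{"grip":255,"travel":[0,0,0],"twist":0}]' | sed -n '2p;4p'; done
```

```text
position: [0.5328, -0.0448, 0.0487]
ft_force: [-1.6, 0.8, 5.2]
position: [0.5328, -0.0448, 0.0487]
ft_force: [-3.8, 1.1, 13.1]
position: [0.5328, -0.0448, 0.0487]
ft_force: [-4.2, 1.7, 20.7]
```

Contact with the floor. I'll ease off, release and retreat, then do the final checks.

```bash
python3 -m jog '[{"grip":255,"travel":[0,0,0.3],"twist":0},{"grip":255,"travel":[0,0,0],"twist":0},{"grip":105,"travel":[0,0,0],"twist":0},{"grip":105,"travel":[0,0,0],"twist":0},{"grip":105,"travel":[0,0,0],"twist":0},{"grip":105,"travel":[0,0,0],"twist":0},{"grip":105,"travel":[0,0,2],"twist":0},{"grip":105,"travel":[0,0,4],"twist":0}]' | sed -n '2p;4,5p'
python3 -m jog '[{"grip":0,"travel":[0,0,4],"twist":0},{"grip":0,"travel":[1.5,0,4],"twist":0},{"grip":0,"travel":[2,0,4],"twist":0},{"grip":0,"travel":[2.5,0,0],"twist":0},{"grip":0,"travel":[0,0,0],"twist":0},{"grip":0,"travel":[0,0,0],"twist":0}]' | sed -n '2p'
python3 - <<'E'
from h import *
w,c=look('wrist','w11');T=np.array([.5288,-.1094,.0832]);cs,s=np.cos(T[2]),np.sin(T[2])
def tr(P): d=P[:,:2]-T[:2]; return np.c_[d[:,0]*cs+d[:,1]*s,-d[:,0]*s+d[:,1]*cs].round(4)
for t in('short_center','middle_center','long_center'):
    r=search_frame(t,'wrist')[:3]; print(t,[(x['p'],x['at']) for x in r], tr(np.array([x['at'] for x in r])).tolist() if r else '')
look('scene','s9');
for n in('scene',):
  for t in('scanner_grip','selector','short_center','middle_center','long_center','tray'): print(t,[(x['p'],np.round(x['at'],3).tolist()) for x in search_frame(t,n)[:2]])
E
```

```text
position: [0.531, -0.0446, 0.1074]
ft_force: [0.8, 0.0, 0.8]
grip_width: 0.0512
position: [0.5923, -0.0449, 0.2286]
short_center [(0.67, [0.5249, -0.049, 0.0447])] [[0.0011, 0.0605]]
middle_center [(0.75, [0.5207, -0.111, 0.049])] [[-0.0082, -0.0009]]
long_center [(0.89, [0.5297, -0.172, 0.0483]), (0.81, [0.6576, -0.3141, 0.0205])] [[-0.0043, -0.0625], [0.1113, -0.2147]]
scanner_grip [(0.93, [0.41, 0.408, 0.125])]
selector [(0.65, [0.549, 0.394, 0.04])]
short_center [(0.89, [0.517, -0.03, 0.026])]
middle_center [(0.76, [0.506, -0.098, 0.033]), (0.27, [0.478, -0.036, 0.008])]
long_center [(0.67, [0.674, -0.306, 0.021]), (0.62, [0.527, -0.158, 0.037])]
tray [(0.56, [0.479, -0.034, 0.009])]
```

```bash
python3 - <<'E'
from h import *
a,b,f=[cv2.imread(f'pics/{n}.png').astype(int) for n in('scene0','s9','s7')]
for nm,(r0,r1,c0,c1) in {'selector':(244,268,138,156),'scanner':(222,285,150,178)}.items():
    print(nm,'vs start',np.abs(b-a)[r0:r1,c0:c1].mean().round(2),'vs far-stop pic',np.abs(b-f)[r0:r1,c0:c1].mean().round(2))
print(get_obs()['time'],get_obs()['ft_force'])
hand_in()
E
```

```text
selector vs start 12.28 vs far-stop pic 17.76
scanner vs start 15.41 vs far-stop pic 4.05
61.2 [-0.05984872  0.38949826 -0.31060897]
the job is handed in; nothing more can be done
```

I did every step and handed the job in at about 61 s. I couldn't confirm that the barcodes registered or that the final state passes, because there is no verdict.

- **Selector, out:** I turned it clockwise to its far stop and saw it there in a wrist picture.
- **Scanning:** I held the scanner still for 4 s at each module, about 8 cm from the label: long, then middle, then short. Positions came from silhouette fits. The long module's yaw was the least certain, with estimates from 0.15 to 0.20 rad; I used 0.185.
- **Scanner:** I put it back in the holster at the pose I took it from, and a scene picture showed it standing.
- **Modules:** All three are in the tray. The short one had shifted about 2 cm towards the tray wall (cause not known), so I picked it up again and re-centred it. The network's last readings put the three about 6 cm apart, all clear of the walls. The blue look-alike was not touched.
- **Selector, back:** I turned it back to its start stop. The wrist picture matched the start better than the far stop (correlation 0.75 against 0.48), and so did the final scene picture (mean difference 12 against 18).

**Weaker checks:** I had used up the 16 viewable pictures, so I checked the final tray layout and the selector's return by numbers only. The last scene-camera positions for the tray and modules were a few centimetres off the wrist and top views, and I trusted the wrist and top views. The scanner differs slightly from its starting picture (mean difference 15) but has not moved since I put it back (4). I took that as a change in lighting and shadow, and did not look into it further.

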